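# Re-hang the parts bin and snap the screwdrivers home

### The job

Somebody hung the blue parts bin on the rack's steel bar right above the two screwdriver clips. Swing the bin's lower end up and out towards you until its toe is free of the bar, lift its lip off the bar and hang it again, fully home, on the free left-hand part of the bar, clear of the clips. Then press the two lying screwdrivers, one into each spring clip and with the handles towards the robot, until they snap fully home (the blades go beneath the bar); leave the other things on the worktop where they are.

Things in the scene. Friction and masses are not known exactly. Their poses are not given: they have to be found in the camera images.
- tool_rack: Fixed bench tool rack. Origin on the worktop; x away from the robot (front is -x), y to the left along the bar, z up; all 'rack' mm below are in these axes. Plywood base x -110 to +75, y +-180, 18 mm high; grey uprights at y +-172, x 55 to 81, 178 mm high. Both clips are on its right half (y < 0); the left half is free.
- bar_free (a point): Middle of the free left part of the steel bar's top edge: rack x 52.5, y +95, z 175 mm; axes as the rack. The bar is 5 mm thick (x 50 to 55), 40 mm deep (z 135 to 175), runs along y from -177 to +177; nothing stands behind or above it between the uprights. The bin's lip may hang up to 50 mm either side of this point.
- clip_a (a point): Right-hand clip: middle of a seated handle, rack x -40, y -135, z 48 mm; axes as the rack. It opens upward and takes a handle lying along rack x. Sprung steel jaws left and right, each with two lips (10 mm wide, at x +-27 from here): between them a 44 mm gap for fingers on the handle's middle, nothing there above 26 mm. The handle seats on saddles 36 mm high.
- clip_b (a point): Left-hand clip, like clip_a, at rack x -40, y -40, z 48 mm. In both the mouth is 11 mm wide between the lips at z 59 mm and flares to 27 mm at the jaw tops, z 69 mm. Pressing a handle straight down spreads the jaws (about 10 N, at most 20 N) until it snaps under the lips; its middle is then 49 mm (red) or 47 mm (yellow) above the worktop.
- bin: Loose blue open-fronted parts bin, empty, 0.16 to 0.26 kg, 58 mm wide (y), 98 long, 69 high. Origin: centre of the underside; x to its back, z up. It hangs on the bar level within 4 degrees, back plate (x 46 to 49) on the bar's front face. To come off it swings 20 degrees, lower front end up (16 needed, 28 possible), about the bar's top edge, then lifts off freely; hang it on in reverse.
- bin_lip (a point): Underside of the bin's lip where it sits on the bar's top edge: 52.5 mm behind and 66 mm above the bin's origin; axes as the bin. The lip is a hook, slot 7.5 mm wide, whose nib flares backward and hangs down behind the bar to 8 mm below its top edge; tilted, it clears the bar when raised 15 mm.
- bin_toe (a point): Tip of the bin's toe: low on the back, 50 mm wide, 62 mm behind the bin's origin, 18 to 22 mm above its underside; axes as the bin. It reaches 13 mm back beneath the bar's lower edge with 4 mm play, so the bin cannot be lifted straight off.
- bin_grip (a point): Where the bin can be gripped across its 58 mm width from above: midway between its side walls, 8 mm behind its origin, 40 mm above its underside and 20 mm under the rim (the side walls are 60 mm high from 15 mm in front of the origin to the back); axes as the bin.
- red_handle (a point): Middle of the handle of the loose red screwdriver (208 mm long, 0.09 kg; handle 100 mm, eight-sided, 25.5 mm across, even over its middle 67 mm). x points from tip to handle end, z up as it lies; x is 3 degrees off the axis of handle and blade. It lies on its handle, blade clear of the worktop, this point 13 mm up.
- red_tip (a point): Blade tip of the red screwdriver, 164 mm from red_handle; axes as red_handle. In a clip the blade reaches beneath the bar, so the driver has to come in from the front, below the bar and above the jaws (handle 85 to 110 mm up), and then be pressed down.
- yellow_handle (a point): Middle of the handle of the loose yellow screwdriver (183 mm long, 0.07 kg; handle 100 mm, eight-sided, 22 mm across, even over its middle 67 mm). Axes as red_handle. As it lies the point is 11 mm above the worktop.
- yellow_tip (a point): Blade tip of the yellow screwdriver, 140 mm from yellow_handle; axes as yellow_handle.
- red_driver: The red screwdriver as a whole; origin under the middle of its length, axes as red_handle.
- yellow_driver: The yellow screwdriver as a whole; origin under the middle of its length, axes as yellow_handle.
- tape_measure: Bystander: yellow tape measure, 64 x 89 x 33 mm, in front of the rack; origin under its middle.
- masking_tape: Bystander: beige roll of tape, 90 mm across, 25 mm high, in front of the rack; origin under its middle.
- nail_tin: Bystander: tin with a red lid, 73 mm across, 60 mm high, to the left behind; origin under its middle.
There are look-alikes about, which are no part of the job. There is more than one size of the bin; the one meant has the size given above.

How it is judged:
By the outcome, as a careful person would: the job done as asked, in the order asked, and still so for the second after the job is handed in, with the robot touching nothing.
It also fails if it takes over 69 s, if anything falls off the work surface, if the arm or the gripper's body presses on something with over 40 N, if the wrist force passes 120 N, or if a joint passes its speed limit or range.

### The arm

A 6-joint arm with a two-finger parallel gripper is mounted at the origin on a cart in front of the work surface, level with it; the furniture and walls round the work are solid. World frame = base frame: x ahead of the robot, y to its left, z up, the work surface at z = 0. Lengths are in m, angles in rad, forces in N, time in s.
With the tool pointing down it reaches from about 0.4 to 0.825 m from the base axis. Payload 7 kg.
Tool frame: the origin (TCP) lies at the centre of the arm's flange, where the gripper is bolted on; the fingertips stand 178 mm ahead of it and the grasp point (between the pads) lies 159 mm ahead of it; x points along the fingers, y is the direction in which the jaws open and shut, and the axes are right-handed (so a half turn about x gives the same grasp; the last joint's range is limited). The gripper opens to 88 mm and grips with 3 to 60 N. Pads are 19 mm wide; open, the fingers measure 130 mm over their backs; the gripper's body (78 mm by 193 mm) begins 47 mm behind the grasp point.
Start: joints at [1.488, 0.359, 0.012, 0, -1.224, -0.288], TCP at [0.245, 0.629, 0.405] pointing down, gripper open.
Joint ranges: [-3.07, 3.07], [-1.43, 2.12], [-1.02, 1.25], [-3.03, 1.67], [-3.05, -0], [-3.03, 3.03]. Speed limits (rad/s): [2.39, 2.39, 3.01, 3.14, 3.14, 3.14].

### API

Orientations are given as [roll, pitch, yaw] about the fixed x, y, z axes, in that order (R = Rz(yaw) Ry(pitch) Rx(roll)).
In Python, from station import status, viewer, arm gives the robot as it stands. The module is installed in compiled form; this text tells all that it offers.
- The arm moves only by the tool apply_moves, never from a script. Its argument "commands" is a list of rows, each an object of numbers: "dx", "dy", "dz": the shift along the world's x, y, z in mm; "spin": the turn about the world's z in degrees; "hand": the closure, from 0 (fully open) to 1 (shut). A call has exactly 5 rows; each row shifts and turns the commanded pose from where the row before left it; what a row does not reach is not made up. A row lasts 1/8 s, in which the tool goes at most 62.5 mm and 10.7 degrees, less where a joint would pass 70% of its speed; a pose out of reach is approached as far as the arm can. A call is refused whole if a number of a shift passes 62.5 or a number of a turn 10.7, either way. A call with a gripper value outside its range is refused whole. The fingers move at their own pace and stop on an object; "grip_force" is the grip in N (left out, the last holds). Time passes only in rows, so rows that do not move let the fingers close, or fill a call up. It gives the time, the measured TCP pose, the force and the opening at its end, in the units of the state.
- status.get_state(): the state, without advancing time (a new reading comes with each control period).
- viewer.grab_frame(name): name is "side" or "top" or "wrist"; returns the picture (480x640x3 uint8, red, green, blue); there is no depth.
- viewer.camera_info(name): a dict with "fx", "fy", "cx", "cy" (pixels), "eye" and "attitude" of the camera in the world; the wrist camera has in their place "T_tool_cam" (4x4, takes a point from camera to tool coordinates, whose origin is the TCP and whose axes are the tool frame's). Camera axes: x right, y up, looking along -z (the intrinsics and any distortion apply to the point x, -y, -z); pixel columns grow to the right and rows downward; lengths in m; the calibration is good to about 2 mm. The wrist camera is an equidistant fisheye: a pixel r from the principal point sees the ray r / f radians off the axis. A picture is of the moment at which its call begins: read the wrist's pose just before it. camera_info takes no time and is no camera call.
- arm.job_done(): hands the job in, once; it reports no verdict.
The state is a dict: "t": time; "q": joint angles; "qd": joint speeds; "joint_efforts": joint torques, N m; "eef_pos": TCP position; "ee_rot": TCP orientation; "force": force on the tool from outside, world axes, zero at the start; "moment": the same for the moment, N m; "width": finger opening in m.
Only numpy, scipy, OpenCV 4.12 (cv2) and the standard library are available. Lean on these libraries where they do the work, as an engineer would, in place of code of your own. Each camera call takes 0.05 s, during which the arm holds its last target.

## Working session

There is one attempt and no reset: what is moved stays moved. The work goes in short steps, Python scripts to look and compute and a tool call to move; the robot and the scene stay as the last step left them, time stands still between calls to the robot, and variables do not carry over. Pictures are saved under pics/ and viewed, and the job is handed in when it is done.

Besides the shell and the picture viewer there is one more tool, called as a command line: name --argument value ..., lists and objects as JSON in quotes. apply_moves: Moves the arm, as the interface text tells. Its arguments: {"type":"object","properties":{"commands":{"type":"array","items":{"type":"object","properties":{"dx":{"type":"number"},"dy":{"type":"number"},"dz":{"type":"number"},"spin":{"type":"number"},"hand":{"type":"number"}}}},"grip_force":{"type":"number"}},"required":["commands"]}

```bash
mkdir -p pics; ls; cat > h.py <<'E'
import numpy as np, cv2, json
from station import status, viewer, arm
from scipy.spatial.transform import Rotation as R
def grab(n,fn):
    s=status.get_state(); im=viewer.grab_frame(n); cv2.imwrite('pics/'+fn+'.png',im[:,:,::-1]); return s,im
E
python3 - <<'E'
from h import *
s,_=grab('top','top0'); grab('side','side0'); grab('wrist','wrist0')
print(s)
for n in ('top','side','wrist'): print(viewer.camera_info(n))
E
```

```text
pics
{'t': 0.0, 'q': array([ 1.48809235e+00,  3.59365444e-01,  1.10829556e-02, -3.43224832e-04,
       -1.22409868e+00, -2.88081737e-01]), 'qd': array([ 0.00222783, -0.00015057,  0.00180826, -0.00087171, -0.00036612,
        0.00071271]), 'joint_efforts': array([-1.44530886e-04, -5.82714021e+01,  2.93043727e+01,  6.99717969e+00,
        6.93194437e-03, -1.75071955e-04]), 'eef_pos': array([0.24452834, 0.62894643, 0.40374805]), 'ee_rot': array([ 1.65805986,  1.56917896, -1.85443538]), 'force': array([ 0.0269997 ,  0.90606823, -0.08554165]), 'moment': array([0.02446226, 0.01545579, 0.02428959]), 'width': 0.08750197834527257}
{'fx': 615.650506409152, 'fy': 615.650506409152, 'cx': 307.8795146217429, 'cy': 245.7587386169531, 'eye': array([ 0.23143947, -0.04744738,  1.6880731 ]), 'attitude': array([ 1.99588021e-01, -1.36537978e-03, -1.55765132e+00])}
{'fx': 624.7444722994644, 'fy': 624.7444722994644, 'cx': 319.25771064688587, 'cy': 234.56520269966802, 'eye': array([0.19409811, 1.5338268 , 0.8542106 ]), 'attitude': array([ 1.14721863,  0.00853888, -2.90705158])}
{'fx': 371.64829954431775, 'fy': 371.64829954431775, 'cx': 323.460695580123, 'cy': 236.98013313192354, 'T_tool_cam': array([[ 5.61764994e-04,  3.04231134e-01, -9.52598080e-01,
         1.97470709e-02],
       [ 9.99999633e-01, -7.87798323e-04,  3.38119525e-04,
         1.54566123e-04],
       [-6.47588683e-04, -9.52597920e-01, -3.04231465e-01,
        -8.22413006e-02],
       [ 0.00000000e+00,  0.00000000e+00,  0.00000000e+00,
         1.00000000e+00]])}
```

View pics/top0.png

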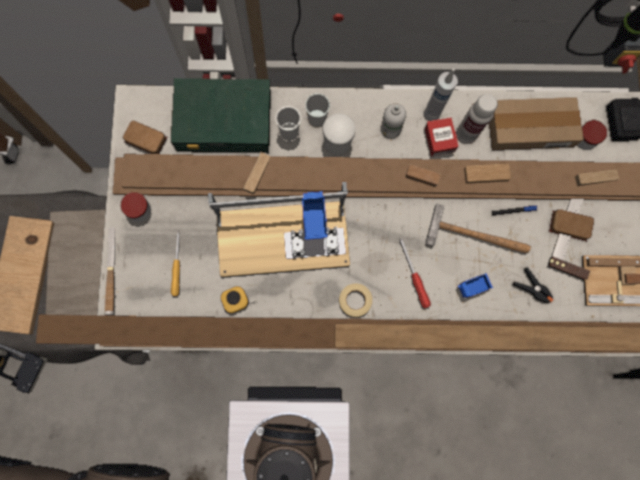

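View pics/side0.png

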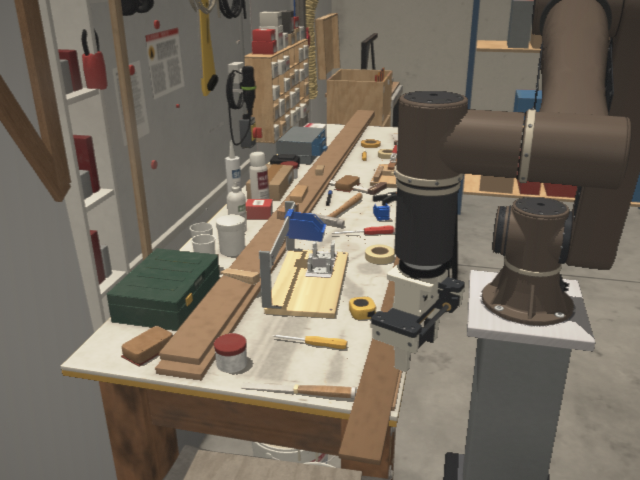

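View pics/wrist0.png

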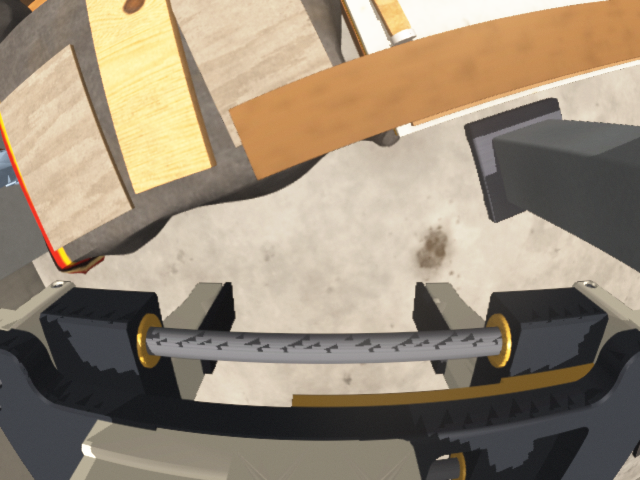

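```bash
cat >> h.py <<'E'
def Rr(a): return R.from_euler('xyz',a).as_matrix()
def ray(n,uv,s=None):
    c=viewer.camera_info(n); u=(uv[0]-c['cx'])/c['fx']; v=(uv[1]-c['cy'])/c['fy']
    if n=='wrist':
        th=np.hypot(u,v); k=np.sin(th)/th if th>1e-9 else 1
        d=np.array([u*k,-v*k,-np.cos(th)]); T=c['T_tool_cam']; Rt=Rr(s['ee_rot'])
        return Rt@T[:3,3]+s['eef_pos'], Rt@T[:3,:3]@d
    d=np.array([u,-v,-1.]); return c['eye'],Rr(c['attitude'])@d
def onz(n,uv,z,s=None):
    o,d=ray(n,uv,s); return o+d*(z-o[2])/d[2]
def proj(n,p,s=None):
    c=viewer.camera_info(n); p=np.asarray(p,float)
    if n=='wrist':
        T=c['T_tool_cam']; q=T[:3,:3].T@(Rr(s['ee_rot']).T@(p-s['eef_pos'])-T[:3,3])
        th=np.arctan2(np.hypot(q[0],q[1]),-q[2]); h=np.hypot(q[0],q[1])
        return np.array([c['cx']+c['fx']*th*q[0]/h, c['cy']-c['fy']*th*q[1]/h])
    q=Rr(c['attitude']).T@(p-c['eye']); return np.array([c['cx']+c['fx']*q[0]/-q[2],c['cy']-c['fy']*q[1]/-q[2]])
E
python3 - <<'E'
from h import *
s=status.get_state()
T=Rr(s['ee_rot']); print(np.round(T,3))
im=cv2.imread('pics/top0.png')
cv2.imwrite('pics/c1.png',cv2.resize(im[170:320,90:290],None,fx=4,fy=4,interpolation=cv2.INTER_CUBIC))
cv2.imwrite('pics/c2.png',cv2.resize(im[170:320,200:370],None,fx=4,fy=4,interpolation=cv2.INTER_CUBIC))
cv2.imwrite('pics/c3.png',cv2.resize(im[200:320,370:530],None,fx=4,fy=4,interpolation=cv2.INTER_CUBIC))
for nm,uv,z in [('yh',(176,282),.011),('yt',(178,235),.01),('rh',(421,291),.013),('rt',(402,240),.01),('tape',(234,299),.033),('mask',(355,300),.025),('upL',(215,200),.178),('upR',(344,188),.178)]: print(nm,onz('top',uv,z).round(3))
E
```

```text
[[-0.    -0.362 -0.932]
 [-0.001 -0.932  0.362]
 [-1.     0.001 -0.   ]]
yh [0.464 0.315 0.011]
yt [0.597 0.317 0.01 ]
rh [ 0.448 -0.356  0.013]
rt [ 0.591 -0.307  0.01 ]
tape [0.417 0.152 0.033]
mask [ 0.42  -0.175  0.025]
upL [0.652 0.192 0.178]
upR [ 0.688 -0.136  0.178]
```

View pics/c2.png

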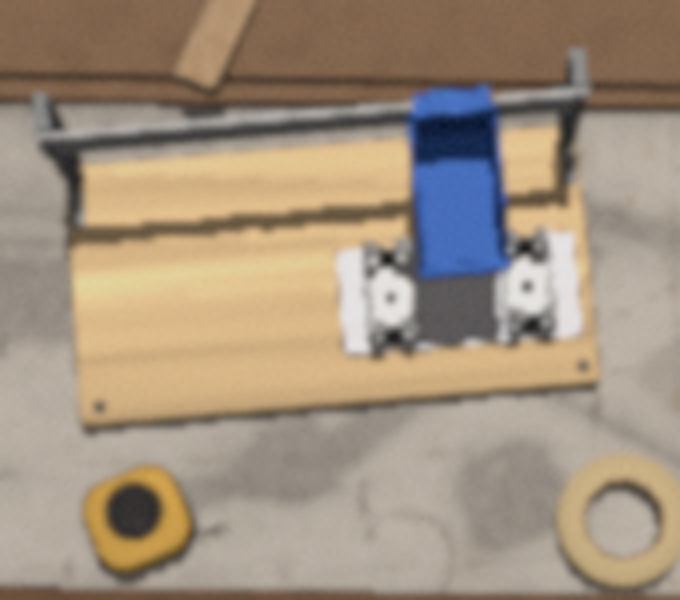

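View pics/c3.png

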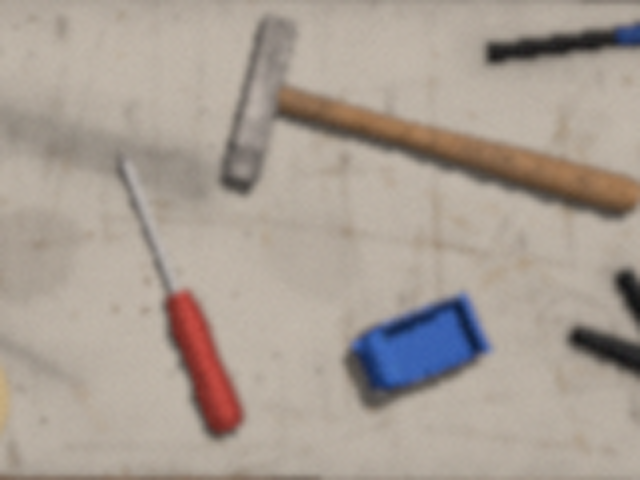

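View pics/c1.png

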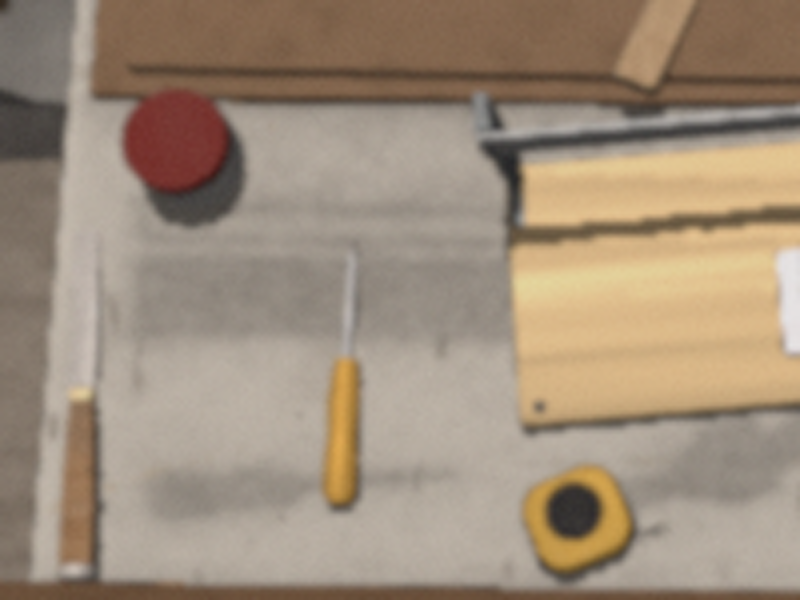

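```bash
python3 - <<'E'
from h import *
c=lambda x,y:(200+(x-1.5)/4,170+(y-1.5)/4)
A=onz('top',c(84,428),.018)[:2];B=onz('top',c(597,385),.018)[:2]
d=A-B; print('front corners',A,B,np.linalg.norm(d),np.degrees(np.arctan2(-d[0],d[1])))
yaw=np.arctan2(-d[0],d[1]); ex=np.array([np.cos(yaw),np.sin(yaw)]); ey=np.array([-ex[1],ex[0]])
print('origin',(A+B)/2+.110*ex)
P=onz('top',c(45,140),.175)[:2];Q=onz('top',c(586,93),.175)[:2]; d=P-Q
print('bar',P,Q,np.linalg.norm(d),np.degrees(np.arctan2(-d[0],d[1])),(P+Q)/2-.0525*ex)
c3=lambda x,y:(370+(x-1.5)/4,200+(y-1.5)/4); c1=lambda x,y:(90+(x-1.5)/4,170+(y-1.5)/4)
for nm,e,t,z in [('red',c3(224,430),c3(124,158),.013),('yel',c1(340,506),c1(351,254),.011)]:
    e=onz('top',e,z);t=onz('top',t,.008); d=e-t
    print(nm,e,t,np.linalg.norm(d),np.degrees(np.arctan2(d[1],d[0])))
E
```

```text
front corners [0.47979948 0.1925759 ] [ 0.5143482  -0.15874486] 0.3530154246228716 5.616382942514196
origin [0.60654578 0.02768094]
bar [0.64083726 0.20240251] [ 0.67649879 -0.14127482] 0.34552257956786536 5.924071530934865 [0.60642005 0.0254258 ]
red [ 0.40418411 -0.36796843  0.013     ] [ 0.59364891 -0.30384433  0.008     ] 0.20008451154971266 -161.30168281971592
yel [0.42535645 0.31705313 0.011     ] [0.60241561 0.31992594 0.008     ] 0.1771078679490535 -179.07045192810307
```

apply_moves --commands '[{"dx": 22, "dy": -42, "dz": 3, "spin": -10.2, "hand": 0}, {"dx": 22, "dy": -42, "dz": 3, "spin": -10.2, "hand": 0}, {"dx": 22, "dy": -42, "dz": 3, "spin": -10.2, "hand": 0}, {"dx": 22, "dy": -42, "dz": 3, "spin": -10.2, "hand": 0}, {"dx": 22, "dy": -42, "dz": 3, "spin": -10.2, "hand": 0}]' --grip_force 20

```text
t: 0.78
eef_pos: [0.3551, 0.4176, 0.4196]
ee_rot: [2.247, 1.571, -2.161]
force: [-0.2, 0.2, -0.3]
width: 0.088
```

apply_moves --commands '[{"dx": 22, "dy": -42, "dz": 3, "spin": -10.2, "hand": 0}, {"dx": 22, "dy": -42, "dz": 3, "spin": -10.2, "hand": 0}, {"dx": 22, "dy": -42, "dz": 3, "spin": -10.2, "hand": 0}, {"dx": 22, "dy": -42, "dz": 3, "spin": -10.2, "hand": 0}, {"dx": 22, "dy": -42, "dz": 3, "spin": -10.2, "hand": 0}]'

```text
t: 1.4
eef_pos: [0.465, 0.2076, 0.4348]
ee_rot: [0.312, 1.571, 1.297]
force: [0.9, 0.7, -0.2]
width: 0.0879
```

apply_moves --commands '[{"dx": 22, "dy": -42, "dz": 3, "spin": -10.2, "hand": 0}, {"dx": 22, "dy": -42, "dz": 3, "spin": -10.2, "hand": 0}, {"dx": 22, "dy": -42, "dz": 3, "spin": -10.2, "hand": 0}, {"dx": 22, "dy": -42, "dz": 3, "spin": -10.2, "hand": 0}, {"dx": 22, "dy": -42, "dz": 3, "spin": -10.2, "hand": 0}]'

```text
t: 2.02
eef_pos: [0.575, -0.0024, 0.4496]
ee_rot: [2.319, 1.571, 2.413]
force: [1.2, 1.4, 0.5]
width: 0.0873
```

```bash
python3 - <<'E'
from h import *
s,_=grab('wrist','w1'); print(s['t'],s['eef_pos'],s['q'],s['force'],s['qd'].round(3)); print(Rr(s['ee_rot']).round(4))
json.dump({k:np.asarray(s[k]).tolist() for k in('eef_pos','ee_rot')},open('w1.json','w'))
E
```

```text
2.025 [ 0.57503714 -0.0023837   0.44964865] [ 3.35843144e-01  1.68551179e-01 -1.43316091e-01 -1.95293224e-04
 -1.25903219e+00 -1.81202859e+00] [1.15467347 1.40910789 0.51933833] [-0.707  0.273  0.381  0.002 -0.109 -0.709]
[[-2.000e-04 -9.440e-02  9.955e-01]
 [ 1.000e-04  9.955e-01  9.440e-02]
 [-1.000e+00  2.000e-04 -1.000e-04]]
```

View pics/w1.png

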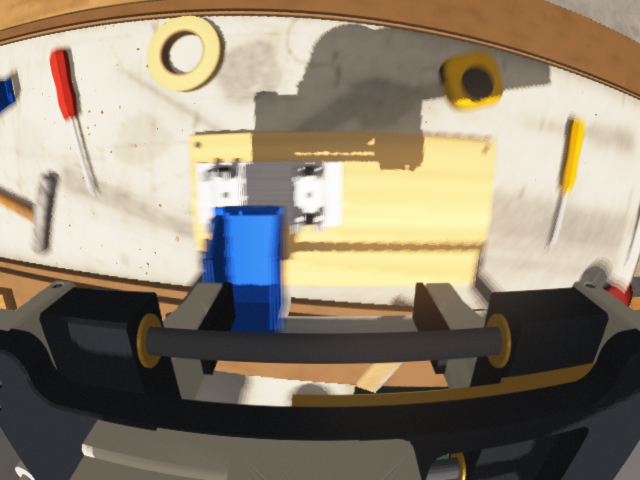

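```bash
python3 - <<'E'
from h import *
grab('top','top1')
s,_=grab('wrist','w2'); print(s['t'],s['eef_pos'],s['qd'].round(3)); 
json.dump({k:np.asarray(s[k]).tolist() for k in('eef_pos','ee_rot')},open('w2.json','w'))
im=cv2.imread('pics/w2.png'); cv2.imwrite('pics/w2a.png',cv2.resize(im[110:350,170:510],None,fx=2.3,fy=2.3,interpolation=cv2.INTER_CUBIC))
E
```

```text
2.125 [ 0.57591371 -0.00406876  0.44915027] [ 0.056 -0.022 -0.034 -0.02   0.007  0.069]
```

View pics/w2a.png

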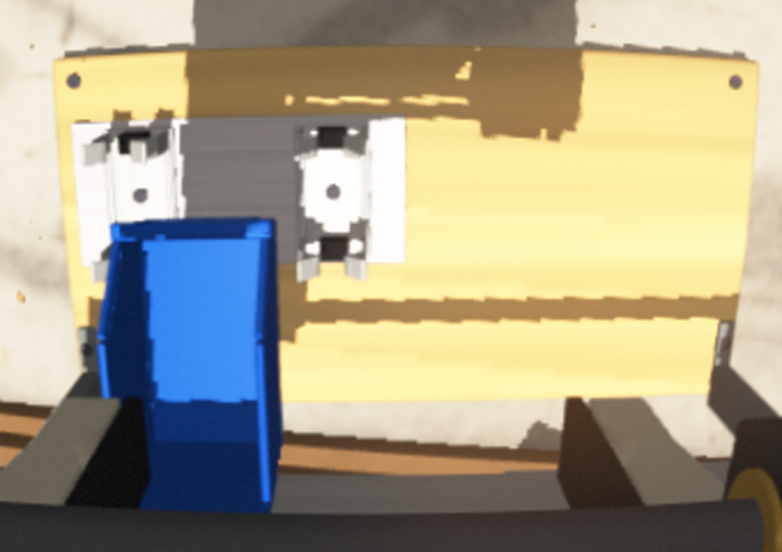

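```bash
cat >> h.py <<'E'
def ld(f): return {k:np.array(v) for k,v in json.load(open(f)).items()}
def rk(p,o=(.6065,.0265),yaw=5.75):
    a=np.radians(yaw);c,s_=np.cos(a),np.sin(a);d=np.asarray(p)[:2]-o; return np.array([c*d[0]+s_*d[1],-s_*d[0]+c*d[1]])*1000
E
python3 - <<'E'
from h import *
s=ld('w2.json'); c=lambda x,y:(170+(x-.65)/2.3,110+(y-.65)/2.3)
A=onz('wrist',c(757,64),.018,s)[:2];B=onz('wrist',c(55,61),.018,s)[:2]; d=A-B; yaw=np.arctan2(-d[0],d[1]);ex=np.array([np.cos(yaw),np.sin(yaw)])
print(A,B,np.linalg.norm(d),np.degrees(yaw),(A+B)/2+.11*ex)
for nm,uv,z in [('screwA',(140,195),.02),('screwB',(333,192),.02),('rimL',(268,340),.169),('rimR',(103,340),.169),('rimL2',(268,500),.169),('frontL',(272,222),.14),('frontR',(115,225),.14),('frontL',(272,222),.109),('frontR',(115,225),.109)]:
    p=onz('wrist',c(*uv),z,s); print(nm,p.round(4),rk(p).round(1))
E
```

```text
[0.48152726 0.194949  ] [ 0.51709681 -0.15798293] 0.3547198105608061 5.755009971058414 [0.60875761 0.02951329]
screwA [ 0.5817 -0.1101  0.02  ] [ -38.4 -133.5]
screwB [ 0.5723 -0.0144  0.02  ] [-38.1 -37.3]
rimL [ 0.5942 -0.0304  0.169 ] [-17.9 -55.4]
rimR [ 0.5999 -0.0862  0.169 ] [ -17.9 -111.5]
rimL2 [ 0.6553 -0.0272  0.169 ] [ 43.1 -58.3]
frontL [ 0.5616 -0.0339  0.14  ] [-50.7 -55.6]
frontR [ 0.5673 -0.0902  0.14  ] [ -50.6 -112.2]
frontL [ 0.5689 -0.0362  0.109 ] [-43.7 -58.7]
frontR [ 0.5753 -0.0986  0.109 ] [ -43.6 -121.4]
```

apply_moves --commands '[{"dx": 24, "dy": -27, "dz": 0, "spin": 0.3, "hand": 0}, {"dx": 24, "dy": -28, "dz": 0, "spin": 0, "hand": 0}, {"dx": 0, "dy": 0, "dz": -30, "spin": 0, "hand": 0}, {"dx": 0, "dy": 0, "dz": -30, "spin": 0, "hand": 0}, {"dx": 0, "dy": 0, "dz": 0, "spin": 0, "hand": 0}]'

```text
t: 2.8
eef_pos: [0.6217, -0.0552, 0.3873]
ee_rot: [3.109, 1.566, -3.067]
force: [0.6, -0.4, 0.9]
width: 0.0876
```

```bash
python3 - <<'E'
from h import *
s,_=grab('wrist','w3'); print(s['t'],s['eef_pos'],s['qd'].round(3),s['force']); 
s=status.get_state();print(s['eef_pos'],np.degrees(np.arctan2(Rr(s['ee_rot'])[1,1],Rr(s['ee_rot'])[0,1])))
E
```

```text
2.8 [ 0.62171118 -0.05516831  0.38725638] [ 0.001 -0.028  0.062  0.026 -0.032 -0.003] [ 0.60065959 -0.35053132  0.88879437]
[ 0.6223626  -0.05522746  0.38928751] 96.15380226144661
```

View pics/w3.png

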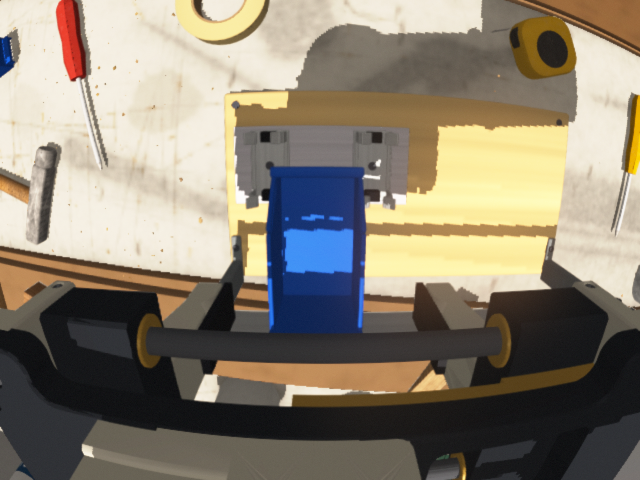

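```bash
python3 - <<'E'
from h import *
s=status.get_state()
im=cv2.imread('pics/w3.png'); cv2.imwrite('pics/w3a.png',cv2.resize(im[150:345,210:430],None,fx=3,fy=3,interpolation=cv2.INTER_CUBIC))
hsv=cv2.cvtColor(im,cv2.COLOR_BGR2HSV); m=cv2.inRange(hsv,(100,120,40),(130,255,255))
for r in (260,280,300,315):
    x=np.where(m[r,240:400])[0]+240; a=onz('wrist',(x[0],r),.169,s);b=onz('wrist',(x[-1]+1,r),.169,s)
    print(r,x[0],x[-1],rk(a,(.608,.0287)),rk(b,(.608,.0287)),((a+b)/2).round(4))
print(rk(s['eef_pos'],(.608,.0287)))
E
```

```text
260 268 363 [   0.54165981 -117.12833519] [  0.07102296 -61.25857601] [ 0.6172 -0.06    0.169 ]
280 268 363 [  13.33087851 -117.71671497] [ 12.80528836 -60.66216576] [ 0.6299 -0.0587  0.169 ]
300 269 362 [  26.74388221 -117.78184987] [ 26.16961629 -60.60041193] [ 0.6433 -0.0574  0.169 ]
315 269 362 [  37.31228701 -118.35222193] [ 36.68838415 -60.04988415] [ 0.6538 -0.0563  0.169 ]
[  5.88180107 -84.94413907]
```

View pics/w3a.png

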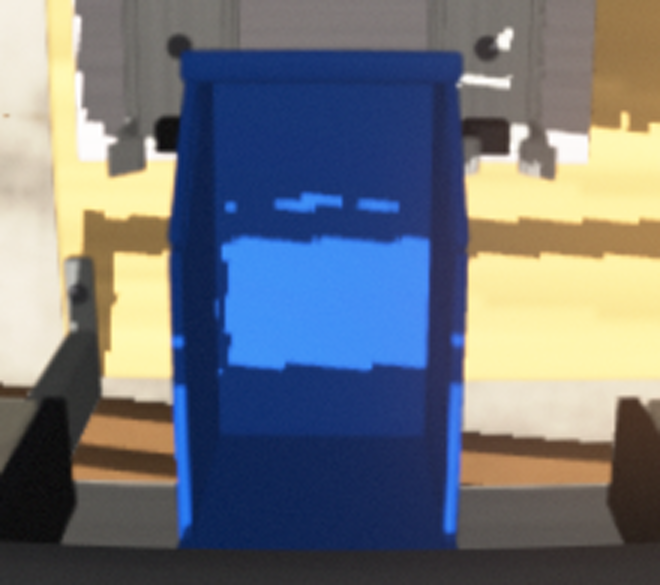

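apply_moves --commands '[{"dx": 0.4, "dy": -4, "dz": -15, "spin": -0.3, "hand": 0}, {"dx": 0, "dy": 0, "dz": -25, "spin": 0, "hand": 0}, {"dx": 0, "dy": 0, "dz": -25, "spin": 0, "hand": 0}, {"dx": 0, "dy": 0, "dz": -16, "spin": 0, "hand": 0}, {"dx": 0, "dy": 0, "dz": 0, "spin": 0, "hand": 0}]' --grip_force 15

```text
t: 3.48
eef_pos: [0.6228, -0.0599, 0.3078]
ee_rot: [-3.058, 1.569, -2.957]
force: [0.9, -0.1, -0.2]
width: 0.0875
```

apply_moves --commands '[{"hand": 0.3}, {"hand": 0.45}, {"hand": 0.6}, {"hand": 0.6}, {"hand": 0.6}]'

```text
invalid input at $.commands[0]: expected keys dx, dy, dz, spin, hand
```

```bash
python3 - <<'E'
from h import *
s,_=grab('wrist','w4'); print(s['t'],s['eef_pos'],s['force'],s['moment'],s['width']); 
grab('side','s4')
im=cv2.imread('pics/s4.png'); cv2.imwrite('pics/s4a.png',cv2.resize(im[170:330,230:430],None,fx=4,fy=3.7,interpolation=cv2.INTER_CUBIC))
E
```

```text
3.475 [ 0.62280338 -0.05990915  0.30781355] [ 0.85005501 -0.11628038 -0.16399435] [ 0.09220494 -0.15213703 -0.02448898] 0.08747162163291677
```

View pics/w4.png

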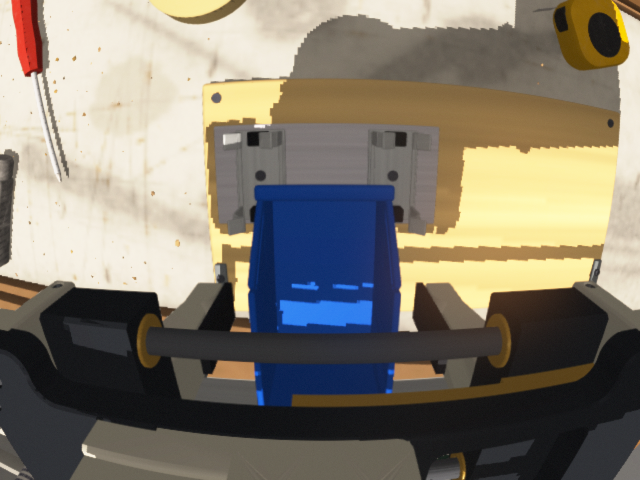

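View pics/s4a.png

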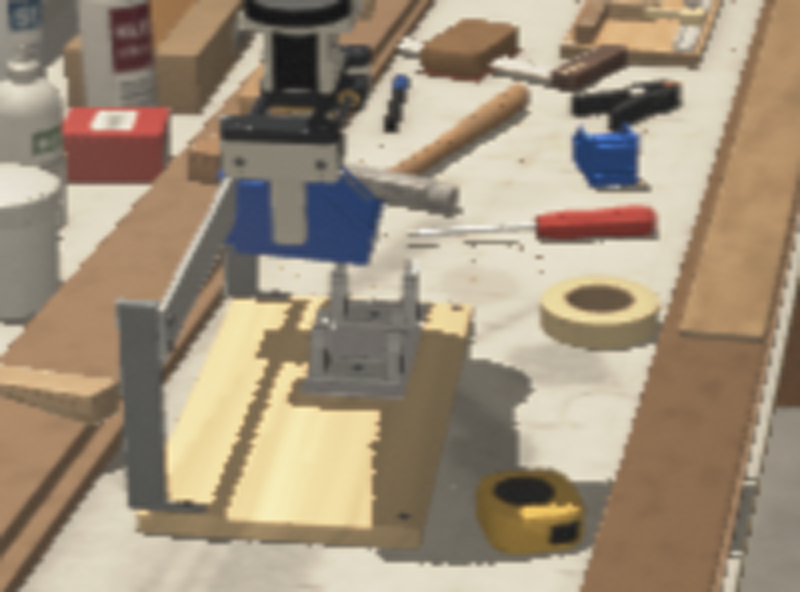

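apply_moves --commands '[{"dx": 0, "dy": 0, "dz": 0, "spin": 0, "hand": 0.3}, {"dx": 0, "dy": 0, "dz": 0, "spin": 0, "hand": 0.5}, {"dx": 0, "dy": 0, "dz": 0, "spin": 0, "hand": 0.7}, {"dx": 0, "dy": 0, "dz": 0, "spin": 0, "hand": 0.7}, {"dx": 0, "dy": 0, "dz": 0, "spin": 0, "hand": 0.7}]' --grip_force 15

```text
t: 4.2
eef_pos: [0.623, -0.0598, 0.3089]
ee_rot: [0.096, 1.571, 0.196]
force: [-1.2, 0.3, 1.8]
width: 0.058
```

apply_moves --commands '[{"dx": -1.1, "dy": -0.1, "dz": 2, "spin": 0, "hand": 0.7}, {"dx": -1, "dy": -0.1, "dz": 2.1, "spin": 0, "hand": 0.7}, {"dx": -0.9, "dy": -0.1, "dz": 2.1, "spin": 0, "hand": 0.7}, {"dx": -0.8, "dy": -0.1, "dz": 2.2, "spin": 0, "hand": 0.7}, {"dx": 0, "dy": 0, "dz": 0, "spin": 0, "hand": 0.7}]'

```text
t: 4.82
eef_pos: [0.6193, -0.0602, 0.3173]
ee_rot: [0.121, 1.57, 0.221]
force: [4.3, 1.4, -3.3]
width: 0.0579
```

```bash
python3 - <<'E'
from h import *
s,_=grab('side','s5'); print(s['t'],s['eef_pos'],s['force'],s['moment'],s['width']); 
im=cv2.imread('pics/s5.png'); cv2.imwrite('pics/s5a.png',cv2.resize(im[190:270,260:360],None,fx=7,fy=7,interpolation=cv2.INTER_CUBIC))
E
```

```text
4.825 [ 0.61931194 -0.06021347  0.31730841] [ 4.31554254  1.38820095 -3.30254887] [ 0.44371559 -1.3352476   0.02410739] 0.057870842766940774
```

View pics/s5a.png

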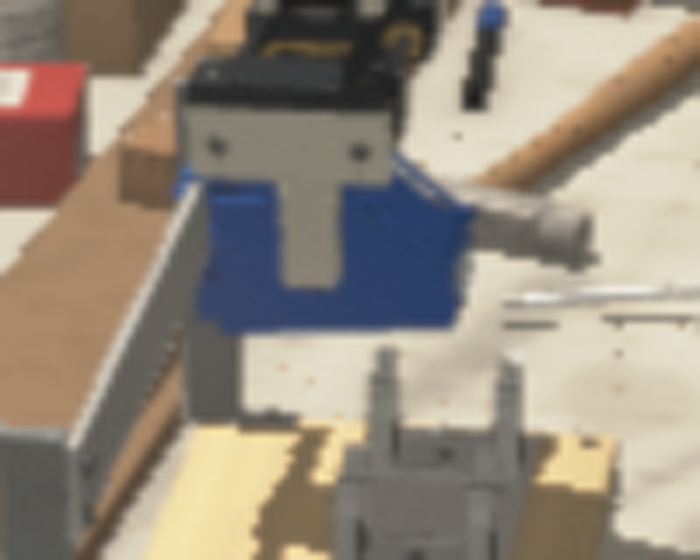

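apply_moves --commands '[{"dx": -0.6, "dy": -0.1, "dz": 2.2, "spin": 0, "hand": 0.7}, {"dx": -0.5, "dy": 0, "dz": 2.2, "spin": 0, "hand": 0.7}, {"dx": -0.4, "dy": 0, "dz": 2.2, "spin": 0, "hand": 0.7}, {"dx": -0.3, "dy": 0, "dz": 2.2, "spin": 0, "hand": 0.7}, {"dx": -0.2, "dy": 0, "dz": 1.7, "spin": 0, "hand": 0.7}]'

```text
t: 5.5
eef_pos: [0.6169, -0.0605, 0.3271]
ee_rot: [3.002, 1.57, 3.103]
force: [5.0, 0.7, -8.0]
width: 0.0579
```

```bash
python3 - <<'E'
from h import *
s,_=grab('side','s6'); print(s['t'],s['eef_pos'],s['force'],s['moment'],s['width']); 
im=cv2.imread('pics/s6.png'); cv2.imwrite('pics/s6a.png',cv2.resize(im[190:270,260:360],None,fx=7,fy=7,interpolation=cv2.INTER_CUBIC))
E
```

```text
5.5 [ 0.6169298  -0.06045967  0.32714552] [ 5.02841037  0.68034181 -8.0428454 ] [ 0.09466458 -1.56670731 -0.00697549] 0.05790092579194446
```

View pics/s6a.png

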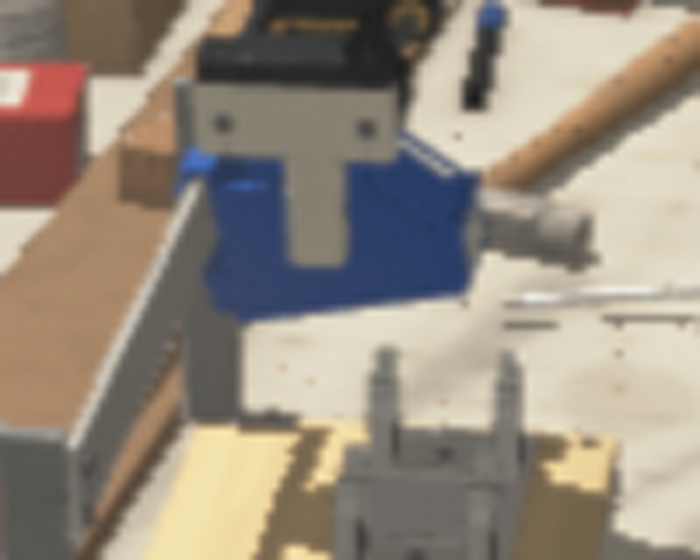

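```bash
cat >> h.py <<'E'
O=np.array([.608,.0287]); YAW=np.radians(5.75)
def w(x,y,z):
    c,s_=np.cos(YAW),np.sin(YAW); return np.array([O[0]+(c*x-s_*y)/1000,O[1]+(s_*x+c*y)/1000,z/1000])
E
python3 - <<'E'
from h import *
for th in (0,5,10,12,14,16,18,20,22,25):
    t=np.radians(th)
    P=[]
    for x,z in [(-45,-66),(-100,-66)]:
        P.append(proj('side',w(52.5+x*np.cos(t)+z*np.sin(t),-60,175+z*np.cos(t)-x*np.sin(t))))
    d=P[1]-P[0]; print(th,P[0].round(1),P[1].round(1),np.degrees(np.arctan2(d[1],d[0])).round(1))
E
```

```text
0 [303.2 239.3] [322.3 240.3] 2.8
5 [305.1 238.1] [324.2 237.5] -1.8
10 [306.9 236.7] [325.8 234.6] -6.5
12 [307.6 236.1] [326.3 233.3] -8.4
14 [308.2 235.5] [326.8 232.1] -10.3
16 [308.8 234.8] [327.3 230.8] -12.3
18 [309.4 234.2] [327.7 229.5] -14.2
20 [310.  233.5] [328.  228.2] -16.2
22 [310.5 232.8] [328.4 226.9] -18.1
25 [311.3 231.7] [328.7 224.9] -21.1
```

```bash
python3 - <<'E'
from h import *
def edge(f):
    im=cv2.imread(f); hsv=cv2.cvtColor(im,cv2.COLOR_BGR2HSV); m=cv2.inRange(hsv,(100,120,40),(130,255,255))
    m[:195]=0;m[250:]=0; m[:,:285]=0; m[:,335:]=0
    xs=np.arange(298,324); ys=[np.where(m[:,x])[0].max() for x in xs]
    r=np.polyfit(xs,ys,1); a=np.where(m.any(0))[0]; return np.degrees(np.arctan(r[0])),np.polyval(r,[300,320]).round(1),a.min(),a.max(),np.where(m[:,a.max()-1])[0]
for f in ('s4','s5','s6'): print(f,edge('pics/%s.png'%f))
for th in (-4,0,5,10,15,20):
    t=np.radians(th)
    P=[proj('side',w(52.5+x*np.cos(t)+z*np.sin(t),-60,175+z*np.cos(t)-x*np.sin(t))) for x,z in [(-4,-66),(-101,-66),(-101,-40)]]
    d=P[1]-P[0]; print(th,*[p.round(1) for p in P],np.degrees(np.arctan2(d[1],d[0])).round(1))
E
```

```text
s4 (np.float64(-2.5448043798131854), array([238.1, 237.2]), np.int64(290), np.int64(323), array([224, 225, 226, 227, 228, 229, 230, 231, 232, 233]))
s5 (np.float64(-1.093689836900494e-14), array([235., 235.]), np.int64(290), np.int64(326), array([220, 221, 222, 223, 224]))
s6 (np.float64(-6.456261968796224), array([233.1, 230.9]), np.int64(286), np.int64(326), array([215, 216, 217, 218, 219, 220, 221, 222, 224, 225, 226, 227, 228,
       229, 230]))
-4 [287.5 238.6] [321.  242.4] [321.6 234.1] 6.5
0 [289.1 238.7] [322.7 240.3] [322.6 231.9] 2.8
5 [291.  238.6] [324.5 237.5] [323.7 229.1] -1.8
10 [293.  238.3] [326.1 234.5] [324.5 226.1] -6.5
15 [294.9 237.9] [327.4 231.4] [325.  223.1] -11.3
20 [296.7 237.3] [328.4 228.2] [325.2 220. ] -16.2
```

apply_moves --commands '[{"dx": 0, "dy": 0, "dz": 2, "spin": 0, "hand": 0.7}, {"dx": 0, "dy": 0, "dz": 2, "spin": 0, "hand": 0.7}, {"dx": 0, "dy": 0, "dz": 2, "spin": 0, "hand": 0.7}, {"dx": 0, "dy": 0, "dz": 0, "spin": 0, "hand": 0.7}, {"dx": 0, "dy": 0, "dz": 0, "spin": 0, "hand": 0.7}]'

```text
t: 6.18
eef_pos: [0.6165, -0.0606, 0.3339]
ee_rot: [-2.98, 1.569, -2.879]
force: [-6.0, -0.8, 1.8]
width: 0.058
```

```bash
cat >> h.py <<'E'
def crop(n,fn,x0,x1,y0,y1,f):
    s,im=grab(n,fn); print(round(s['t'],2),s['eef_pos'].round(4),s['force'].round(1),s['moment'].round(2),round(s['width'],4))
    cv2.imwrite('pics/'+fn+'a.png',cv2.resize(im[y0:y1,x0:x1,::-1],None,fx=f,fy=f,interpolation=cv2.INTER_CUBIC)); return s,im
E
python3 - <<'E'
from h import *
crop('side','s7',260,360,180,260,7);crop('wrist','w7',180,480,120,440,2)
E
```

```text
6.17 [ 0.6165 -0.0606  0.3339] [-6.  -0.8  1.8] [-0.05  1.95  0.01] 0.058
6.22 [ 0.6165 -0.0606  0.3339] [-5.4 -0.5  2.1] [-0.05  1.96  0.01] 0.0577
```

View pics/s7a.png

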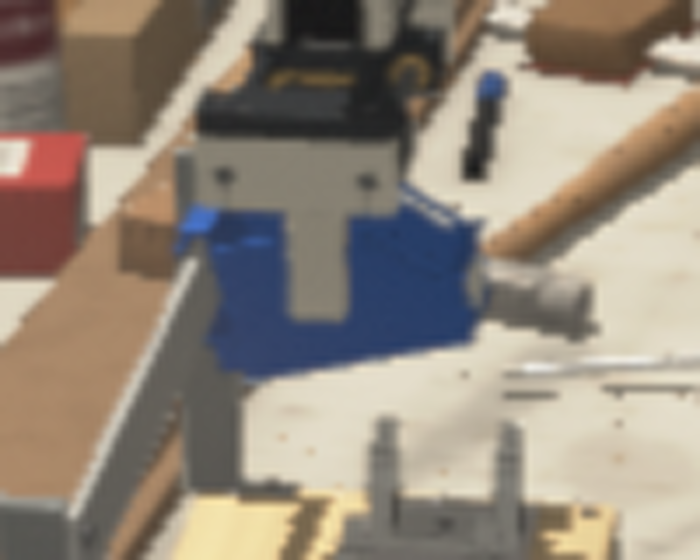

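View pics/w7a.png

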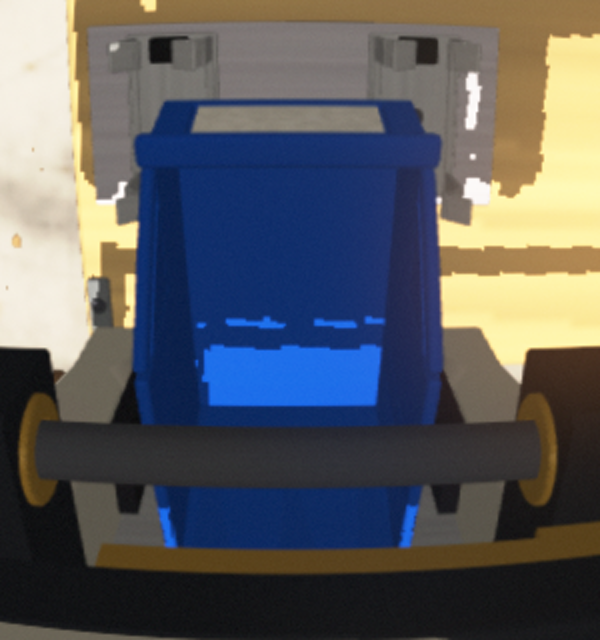

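apply_moves --commands '[{"dx": -0.5, "dy": 0, "dz": 2, "spin": 0, "hand": 0.7}, {"dx": -0.5, "dy": 0, "dz": 3, "spin": 0, "hand": 0.7}, {"dx": 0, "dy": 0, "dz": 3, "spin": 0, "hand": 0.7}, {"dx": 0, "dy": 0, "dz": 3, "spin": 0, "hand": 0.7}, {"dx": 0, "dy": 0, "dz": 3, "spin": 0, "hand": 0.7}]'

```text
t: 6.9
eef_pos: [0.6162, -0.0604, 0.3477]
ee_rot: [2.607, 1.571, 2.707]
force: [-2.2, -0.5, -3.0]
width: 0.0578
```

```bash

python3 - <<'E'
from h import *
crop('side','s8',260,360,170,260,6)
E
```

```text
6.9 [ 0.6162 -0.0604  0.3477] [-2.2 -0.5 -3. ] [-0.06  0.76 -0.01] 0.0578
```

View pics/s8a.png

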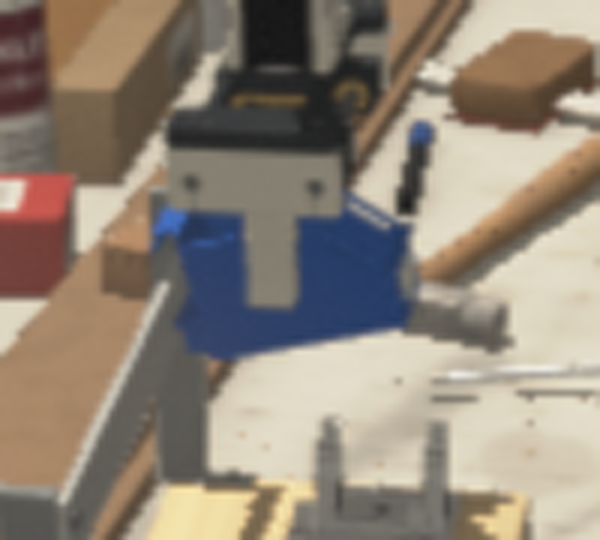

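apply_moves --commands '[{"dx": 0, "dy": 0, "dz": 4, "spin": 0, "hand": 0.7}, {"dx": 0, "dy": 0, "dz": 5, "spin": 0, "hand": 0.7}, {"dx": 0, "dy": 0, "dz": 6, "spin": 0, "hand": 0.7}, {"dx": 0, "dy": 0, "dz": 6, "spin": 0, "hand": 0.7}, {"dx": 0, "dy": 0, "dz": 0, "spin": 0, "hand": 0.7}]' --grip_force 25

```text
t: 7.58
eef_pos: [0.6161, -0.0605, 0.3694]
ee_rot: [-0.262, 1.57, -0.162]
force: [-4.5, -0.6, 1.0]
width: 0.0579
```

```bash

python3 - <<'E'
from h import *
crop('side','s9',260,360,160,260,6);crop('wrist','w9',180,480,100,440,1.75)
E
```

```text
7.58 [ 0.6161 -0.0605  0.3694] [-4.5 -0.6  1. ] [ 0.06  1.69 -0.01] 0.0579
7.62 [ 0.6161 -0.0605  0.3693] [-4.2 -0.1  2.4] [0.05 1.63 0.03] 0.0581
```

View pics/s9a.png

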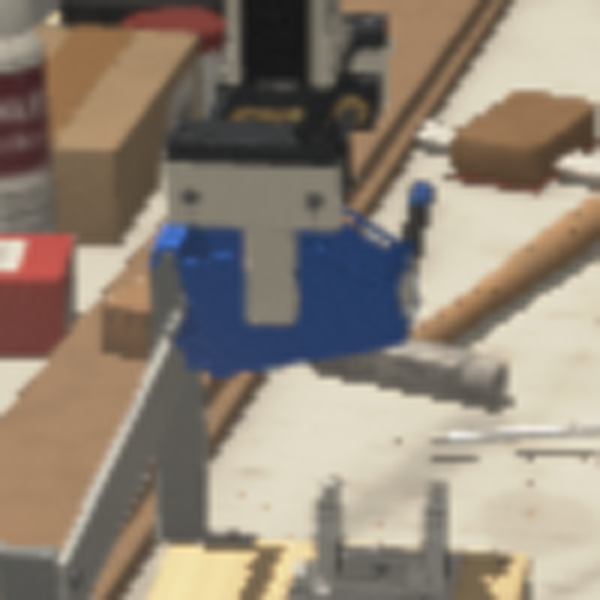

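View pics/w9a.png

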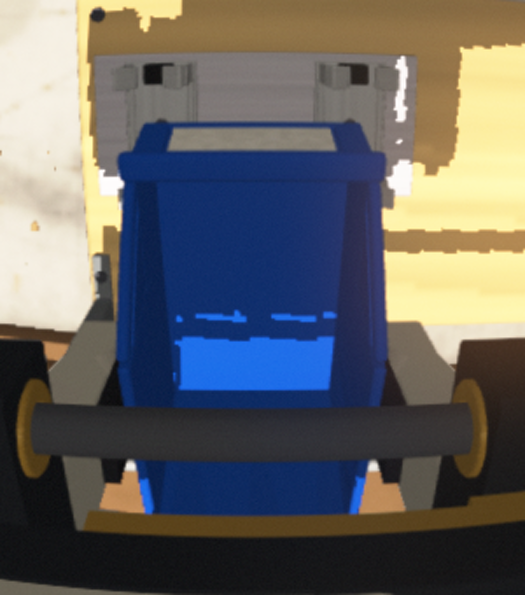

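apply_moves --commands '[{"dx": -8, "dy": 0, "dz": 10, "spin": 0, "hand": 0.7}, {"dx": -3, "dy": 20, "dz": 10, "spin": 0, "hand": 0.7}, {"dx": -5, "dy": 45, "dz": 0, "spin": 0, "hand": 0.7}, {"dx": -4, "dy": 45, "dz": 0, "spin": 0, "hand": 0.7}, {"dx": -4, "dy": 45, "dz": 0, "spin": 0, "hand": 0.7}]'

```text
t: 8.3
eef_pos: [0.592, 0.0968, 0.3898]
ee_rot: [0.315, 1.568, 0.415]
force: [1.5, -1.0, -2.1]
width: 0.0581
```

apply_moves --commands '[{"dx": -3, "dy": 32, "dz": 0, "spin": 0, "hand": 0.7}, {"dx": 0, "dy": 2, "dz": 0, "spin": 0, "hand": 0.7}, {"dx": 0, "dy": 0, "dz": 0, "spin": 0, "hand": 0.7}, {"dx": 0, "dy": 0, "dz": 0, "spin": 0, "hand": 0.7}, {"dx": 0, "dy": 0, "dz": 0, "spin": 0, "hand": 0.7}]'

```text
t: 8.93
eef_pos: [0.5893, 0.1278, 0.3887]
ee_rot: [0.281, 1.571, 0.381]
force: [0.9, -0.2, -1.3]
width: 0.0578
```

```bash

python3 - <<'E'
from h import *
s,_=crop('side','s10',250,370,170,290,5);print(rk(s['eef_pos'],O));crop('wrist','w10',100,540,60,440,1.5)
E
```

```text
8.93 [0.5893 0.1278 0.3887] [ 0.9 -0.2 -1.3] [ 0.05 -0.15  0.01] 0.0578
[ -8.68503296 100.52408387]
8.97 [0.5893 0.1279 0.3886] [ 0.3 -0.6 -2. ] [ 0.09 -0.21  0.  ] 0.0582
```

View pics/s10a.png

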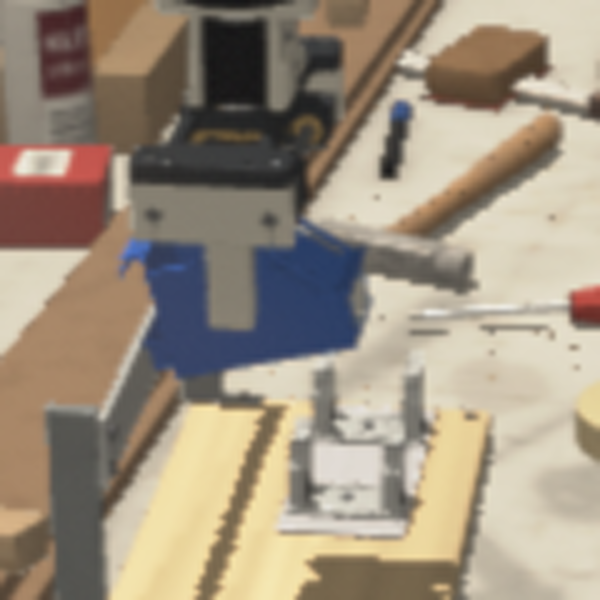

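View pics/w10a.png

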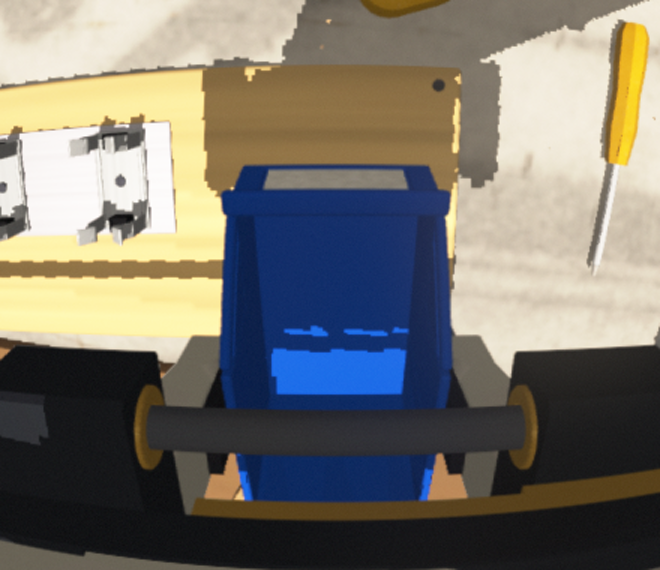

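```bash
cat >> h.py <<'E'
def ony(n,uv,yr,s=None):
    o,d=ray(n,uv,s); ey=np.array([-np.sin(YAW),np.cos(YAW),0]); P0=w(0,yr,0)
    p=o+d*((P0-o)@ey)/(d@ey); r=rk(p,O); return np.array([r[0],r[1],p[2]*1000])
E
python3 - <<'E'
from h import *
c=lambda x,y:(250+(x-2)/5,170+(y-2)/5)
a=ony('side',c(185,375),129); b=ony('side',c(358,346),129); l=ony('side',c(122,272),129)
r=ony('side',c(150,245),129); tip=ony('side',c(230,328),135); bar=ony('side',c(75,405),177)
print(a,b,l,r,'tip',tip,'bar/upright top',bar); d=b-a; print(np.hypot(d[0],d[2]),np.degrees(np.arctan2(d[2],-d[0])))
E
```

```text
[ 18.75873213 129.         180.11131521] [-69.95994221 129.         201.00419243] [ 49.1599325  129.         235.52720819] [ 34.3345227  129.         250.91873984] tip [ -6.15788443 135.         210.2814421 ] bar/upright top [ 65.14495075 177.         183.60335496]
91.14557310069668 13.251470018263285
```

apply_moves --commands '[{"dx": 3, "dy": 0.3, "dz": -14, "spin": 0, "hand": 0.7}, {"dx": 3, "dy": 0.3, "dz": -13, "spin": 0, "hand": 0.7}, {"dx": 3, "dy": 0.3, "dz": 0, "spin": 0, "hand": 0.7}, {"dx": 2, "dy": 0.2, "dz": 0, "spin": 0, "hand": 0.7}, {"dx": 0, "dy": 0, "dz": 0, "spin": 0, "hand": 0.7}]'

```text
t: 9.65
eef_pos: [0.5987, 0.1293, 0.3598]
ee_rot: [-2.982, 1.564, -2.882]
force: [-6.1, 0.3, -6.0]
width: 0.0578
```

apply_moves --commands '[{"dx": 1, "dy": 0.1, "dz": 0, "spin": 0, "hand": 0.7}, {"dx": 1, "dy": 0.1, "dz": 0, "spin": 0, "hand": 0.7}, {"dx": 1, "dy": 0.1, "dz": 0, "spin": 0, "hand": 0.7}, {"dx": 1, "dy": 0.1, "dz": 0, "spin": 0, "hand": 0.7}, {"dx": 1, "dy": 0.1, "dz": 0, "spin": 0, "hand": 0.7}]'

```text
t: 10.28
eef_pos: [0.601, 0.1295, 0.3605]
ee_rot: [-3.019, 1.558, -2.919]
force: [-25.7, 2.4, 10.4]
width: 0.0582
```

```bash

python3 - <<'E'
from h import *
s,_=crop('side','s11',250,370,170,290,5);print(rk(s['eef_pos'],O))
E
```

```text
10.28 [0.601  0.1295 0.3605] [-25.7   2.4  10.4] [0.67 9.46 0.14] 0.0582
[  3.18311093 100.99060056]
```

View pics/s11a.png

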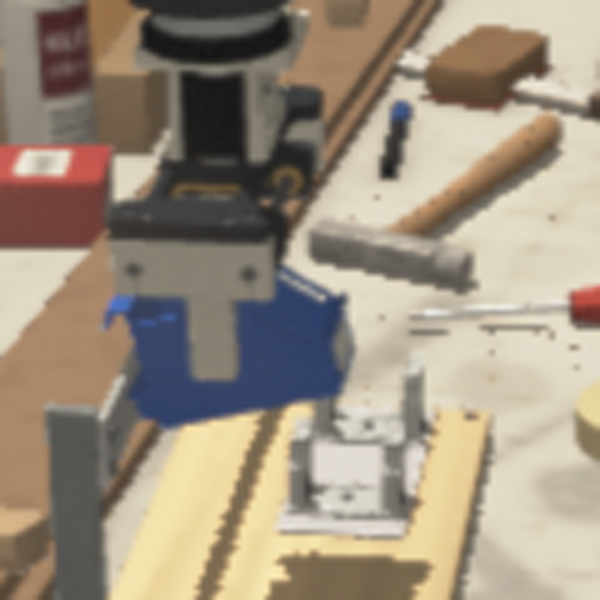

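apply_moves --commands '[{"dx": 0, "dy": 0, "dz": 0, "spin": 0, "hand": 0.7}, {"dx": 0, "dy": 0, "dz": 0, "spin": 0, "hand": 0.7}, {"dx": 0, "dy": 0, "dz": 0, "spin": 0, "hand": 0.7}, {"dx": 0, "dy": 0, "dz": 0, "spin": 0, "hand": 0.7}, {"dx": 0, "dy": 0, "dz": 0, "spin": 0, "hand": 0.7}]' --grip_force 10

```text
t: 10.95
eef_pos: [0.6035, 0.1297, 0.362]
ee_rot: [-2.939, 1.566, -2.839]
force: [-11.9, -0.2, 6.5]
width: 0.058
```

```bash

python3 - <<'E'
from h import *
s,_=crop('side','s12',250,370,170,290,5);print(rk(s['eef_pos'],O))
E
```

```text
10.95 [0.6035 0.1297 0.362 ] [-11.9  -0.2   6.5] [-0.06  4.28  0.  ] 0.058
[  5.68971122 100.97064414]
```

View pics/s12a.png

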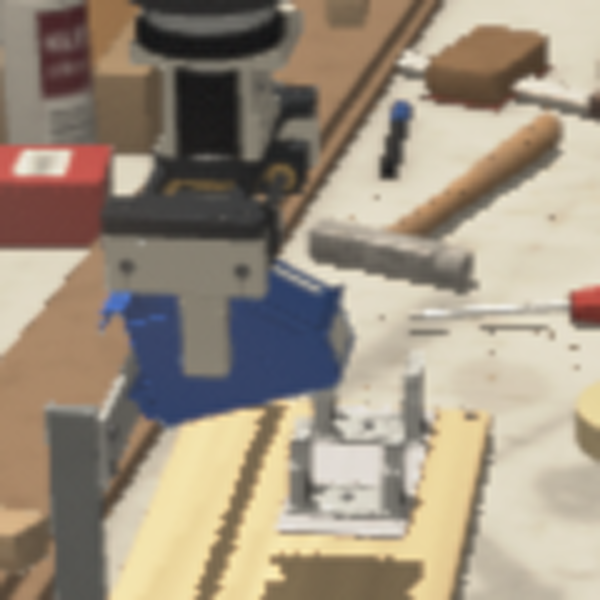

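apply_moves --commands '[{"dx": 1, "dy": 0.1, "dz": 0, "spin": 0, "hand": 0.7}, {"dx": 1, "dy": 0.1, "dz": 0, "spin": 0, "hand": 0.7}, {"dx": 1, "dy": 0.1, "dz": 0, "spin": 0, "hand": 0.7}, {"dx": 0, "dy": 0, "dz": 0, "spin": 0, "hand": 0.7}, {"dx": 0, "dy": 0, "dz": 0, "spin": 0, "hand": 0.7}]'

```text
t: 11.62
eef_pos: [0.6068, 0.13, 0.3621]
ee_rot: [-2.89, 1.567, -2.79]
force: [-10.8, -0.2, 5.8]
width: 0.0579
```

```bash

python3 - <<'E'
from h import *
s,_=crop('side','s13',250,370,170,290,5);print(rk(s['eef_pos'],O))
E
```

```text
11.62 [0.6068 0.13   0.3621] [-10.8  -0.2   5.8] [-0.23  3.82 -0.01] 0.0579
[  8.97191643 100.91310807]
```

View pics/s13a.png

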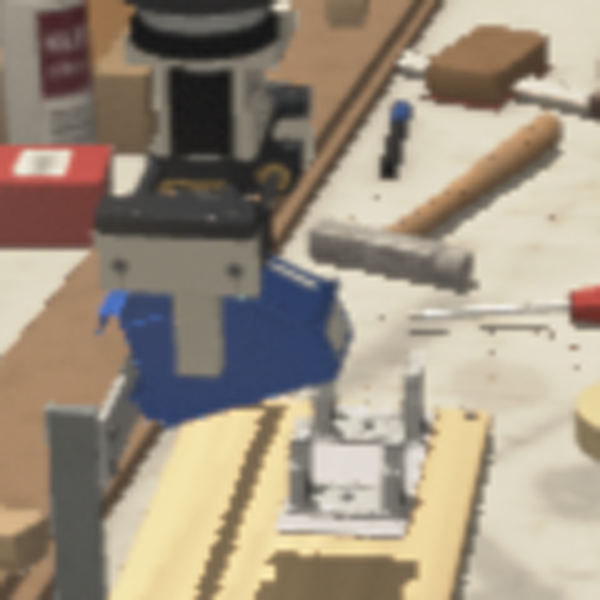

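```bash

python3 - <<'E'
from h import *
c=lambda x,y:(250+(x-2)/5,170+(y-2)/5)
a=ony('side',c(165,427),130); b=ony('side',c(340,377),130); l=ony('side',c(100,330),130); tip=ony('side',c(200,376),135)
print(a,b,l,tip); d=b-a; print(np.hypot(d[0],d[2]),np.degrees(np.arctan2(d[2],-d[0])))
im=cv2.imread('pics/s13.png'); hsv=cv2.cvtColor(im,cv2.COLOR_BGR2HSV); m=cv2.inRange(hsv,(100,120,40),(130,255,255)); m[:200]=0;m[265:]=0;m[:,:270]=0;m[:,322:]=0
xs=np.arange(286,316); ys=[np.where(m[:,x])[0].max() for x in xs]; r=np.polyfit(xs,ys,1)
a=ony('side',(286,np.polyval(r,286)),130);b=ony('side',(315,np.polyval(r,315)),130);d=b-a; print(np.degrees(np.arctan2(d[2],-d[0])),a,b)
E
```

```text
[ 29.86877379 130.         150.57952574] [-60.82320795 130.         183.80002943] [ 61.54529071 130.         203.40304109] [  9.87647253 135.         182.84059838]
96.58487157796536 20.117799666163336
19.638425276632923 [ 20.78564323 130.         158.59906946] [-54.22969768 130.         185.36753218]
```

apply_moves --commands '[{"dx": -2.5, "dy": -0.2, "dz": 0, "spin": 0, "hand": 0.7}, {"dx": -2.5, "dy": -0.2, "dz": 0, "spin": 0, "hand": 0.7}, {"dx": 0, "dy": 0, "dz": -8, "spin": 0, "hand": 0.7}, {"dx": 0, "dy": 0, "dz": -10, "spin": 0, "hand": 0.7}, {"dx": 0, "dy": 0, "dz": 0, "spin": 0, "hand": 0.7}]' --grip_force 20

```text
t: 12.3
eef_pos: [0.603, 0.13, 0.342]
ee_rot: [-2.822, 1.568, -2.721]
force: [1.3, 0.0, -1.6]
width: 0.0579
```

```bash

python3 - <<'E'
from h import *
s,_=crop('side','s14',250,370,180,300,5);print(rk(s['eef_pos'],O))
E
```

```text
12.3 [0.603 0.13  0.342] [ 1.3  0.  -1.6] [ 0.08 -0.16  0.01] 0.0579
[  5.12549458 101.29414387]
```

View pics/s14a.png

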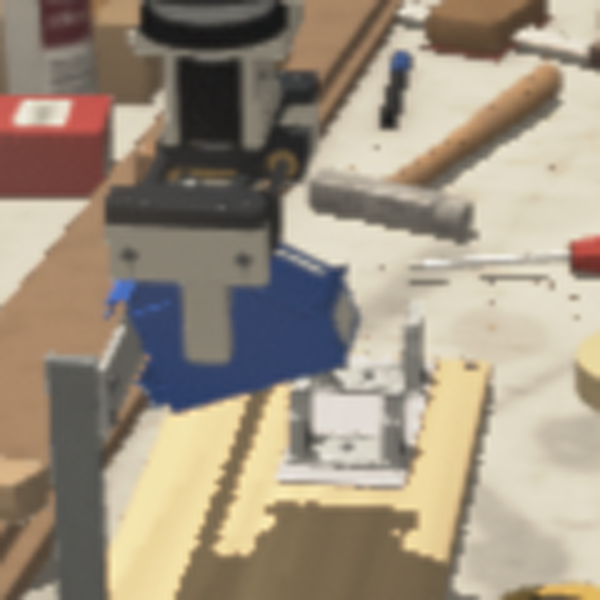

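apply_moves --commands '[{"dx": 2.4, "dy": 0.2, "dz": 0, "spin": 0, "hand": 0.7}, {"dx": 0, "dy": 0, "dz": -4, "spin": 0, "hand": 0.7}, {"dx": 0, "dy": 0, "dz": -4, "spin": 0, "hand": 0.7}, {"dx": 0, "dy": 0, "dz": -3, "spin": 0, "hand": 0.7}, {"dx": 0, "dy": 0, "dz": 0, "spin": 0, "hand": 0.7}]'

```text
t: 12.98
eef_pos: [0.6052, 0.1301, 0.3326]
ee_rot: [-2.87, 1.57, -2.77]
force: [-5.0, -0.4, 2.3]
width: 0.0577
```

```bash

python3 - <<'E'
from h import *
s,_=crop('side','s15',250,370,180,300,5);print(rk(s['eef_pos'],O))
E
```

```text
12.97 [0.6052 0.1301 0.3326] [-5.  -0.4  2.3] [-0.06  1.25  0.01] 0.0577
[  7.35144872 101.21064808]
```

View pics/s15a.png

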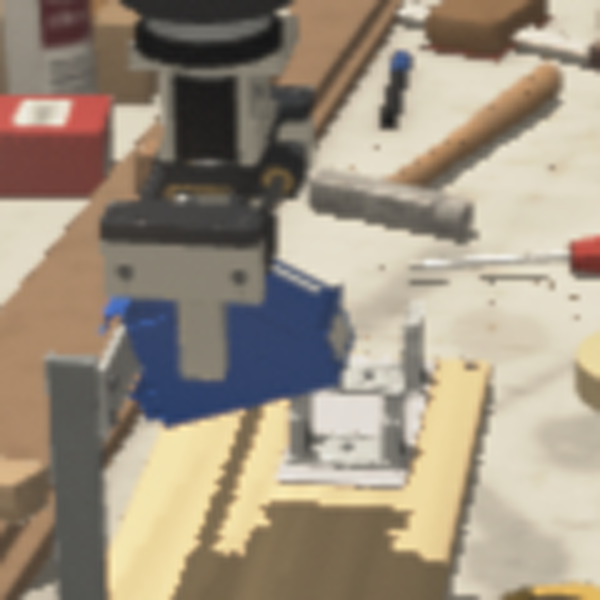

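```bash
cat >> h.py <<'E'
def tilt(f,yr=130,lo=270):
    im=cv2.imread('pics/%s.png'%f); hsv=cv2.cvtColor(im,cv2.COLOR_BGR2HSV); m=cv2.inRange(hsv,(100,120,40),(130,255,255)); m[:200]=0;m[lo:]=0;m[:,:265]=0;m[:,330:]=0
    a=np.where(m[225:].any(0))[0]; cols=np.arange(286,313)
    ys=np.array([np.where(m[:,x])[0].max() for x in cols])+.5; r=np.polyfit(cols,ys,1); res=ys-np.polyval(r,cols)
    k=abs(res)<1; r=np.polyfit(cols[k],ys[k],1)
    A=ony('side',(286,np.polyval(r,286)),yr);B=ony('side',(312,np.polyval(r,312)),yr);d=B-A
    t=np.arctan2(d[2],-d[0]); u=np.array([-np.sin(t)*1,np.cos(t)]) # unused
    return np.degrees(t).round(1),A.round(1),B.round(1)
E
python3 - <<'E'
from h import *
for f in ('s13','s14','s15'): print(f,tilt(f))
E
```

```text
s13 (np.float64(20.3), array([ 20.8, 130. , 156.9]), array([-46.5, 130. , 181.8]))
s14 (np.float64(20.2), array([ 21.5, 130. , 134.7]), array([-46.2, 130. , 159.7]))
s15 (np.float64(18.3), array([ 21.8, 130. , 127. ]), array([-46.1, 130. , 149.4]))
```

apply_moves --commands '[{"dx": 0, "dy": 0, "dz": 6, "spin": 0, "hand": 0.7}, {"dx": 1.5, "dy": 0.1, "dz": 0, "spin": 0, "hand": 0.7}, {"dx": 2, "dy": 0.2, "dz": 0, "spin": 0, "hand": 0.7}, {"dx": 2, "dy": 0.2, "dz": 0, "spin": 0, "hand": 0.7}, {"dx": 0, "dy": 0, "dz": 0, "spin": 0, "hand": 0.7}]' --grip_force 10

```text
t: 13.65
eef_pos: [0.6094, 0.1305, 0.3385]
ee_rot: [-3.016, 1.566, -2.915]
force: [-12.8, 0.9, 6.2]
width: 0.058
```

```bash

python3 - <<'E'
from h import *
s,_=crop('side','s16',250,370,180,300,5);print(rk(s['eef_pos'],O),tilt('s16'))
E
```

```text
13.65 [0.6094 0.1305 0.3385] [-12.8   0.9   6.2] [0.22 4.62 0.05] 0.058
[ 11.58950246 101.12042643] (np.float64(21.2), array([ 21.6, 130. , 132.7]), array([-46.2, 130. , 159. ]))
```

View pics/s16a.png

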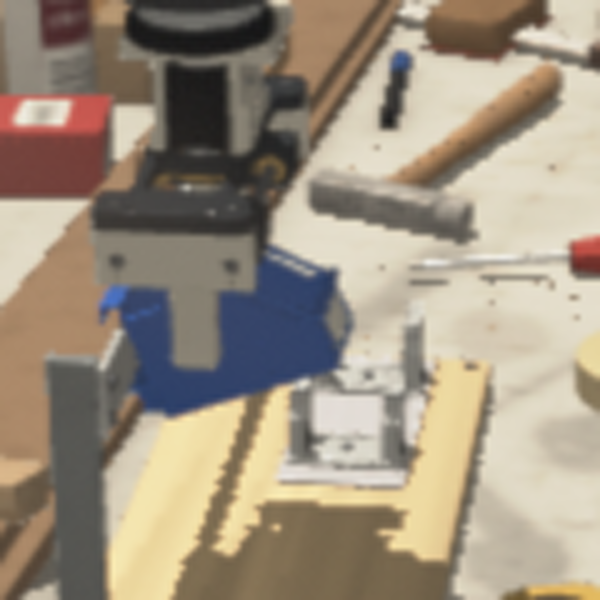

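apply_moves --commands '[{"dx": 1.5, "dy": 0.1, "dz": 0, "spin": 0, "hand": 0.7}, {"dx": 1, "dy": 0.1, "dz": 0, "spin": 0, "hand": 0.7}, {"dx": 0, "dy": 0, "dz": 0, "spin": 0, "hand": 0.7}, {"dx": -2, "dy": -0.2, "dz": 0, "spin": 0, "hand": 0.7}, {"dx": -1.5, "dy": -0.1, "dz": 0, "spin": 0, "hand": 0.7}]'

```text
t: 14.32
eef_pos: [0.6101, 0.1307, 0.3384]
ee_rot: [-2.638, 1.571, -2.537]
force: [-1.2, -0.7, -2.6]
width: 0.0581
```

```bash

python3 - <<'E'
from h import *
s,_=crop('side','s17',250,370,180,300,5);print(rk(s['eef_pos'],O),tilt('s17'))
E
```

```text
14.32 [0.6101 0.1307 0.3384] [-1.2 -0.7 -2.6] [-0.13  0.18 -0.01] 0.0581
[ 12.28460356 101.23426228] (np.float64(20.7), array([ 21.6, 130. , 133.2]), array([-46.2, 130. , 158.9]))
```

View pics/s17a.png

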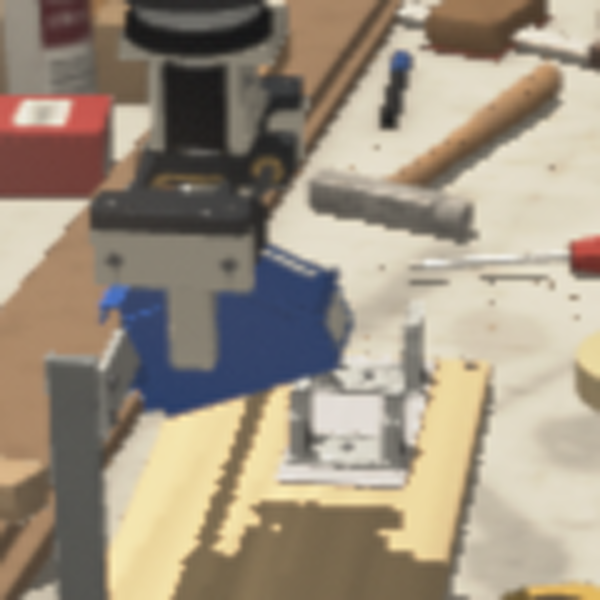

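```bash

python3 - <<'E'
from h import *
im=cv2.imread('pics/s17.png'); cv2.imwrite('pics/s17b.png',cv2.resize(im[232:268,262:302],None,fx=16,fy=16,interpolation=cv2.INTER_CUBIC))
f=lambda p:((np.array(p)-[262,232])*16+8).round()
for p in [(50,130,175),(55,130,175),(52.5,177,175),(50,130,135)]: print(p,f(proj('side',w(*p))))
t=np.radians(20.7)
def P(x,z,L): return proj('side',w(L[0]+x*np.cos(t)+z*np.sin(t),130,L[1]+z*np.cos(t)-x*np.sin(t)))
# lip from bottom line & toe touching
A=np.array([21.6,133.2]); u=np.array([-np.cos(t),np.sin(t)]); n=np.array([np.sin(t),np.cos(t)])
for Lx in (53,55,57,59):
    z=(A[1]+ (A[0]-Lx)*np.tan(t)) # bottom line height at Lx
    Lz=z+66/np.cos(t); print(Lx,Lz.round(1),'nibtip',f(P(3.75,-8,(Lx,Lz))),'liptop back',f(P(7,3,(Lx,Lz))),'front corner',f(P(-101.5,-66,(Lx,Lz))),'toe',(Lx+9.5*np.cos(t)-44*np.sin(t)).round(1))
E
```

```text
(50, 130, 175) [208. 232.]
(55, 130, 175) [177. 230.]
(52.5, 177, 175) [132. 360.]
(50, 130, 135) [218. 457.]
53 191.9 nibtip [183. 185.] liptop back [138. 130.] front corner [927. 319.] toe 46.3
55 191.1 nibtip [171. 188.] liptop back [126. 134.] front corner [914. 323.] toe 48.3
57 190.4 nibtip [159. 192.] liptop back [114. 138.] front corner [902. 326.] toe 50.3
59 189.6 nibtip [147. 196.] liptop back [102. 141.] front corner [889. 330.] toe 52.3
```

View pics/s17b.png

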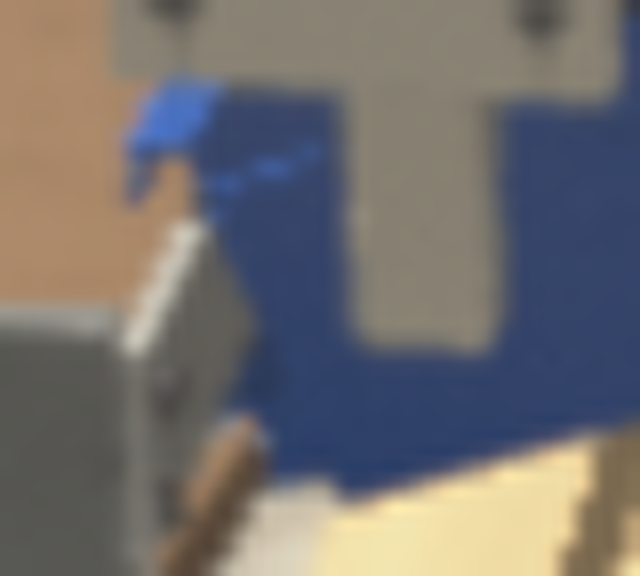

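apply_moves --commands '[{"dx": -3, "dy": -0.3, "dz": 0, "spin": 0, "hand": 0.7}, {"dx": 0, "dy": 0, "dz": -3, "spin": 0, "hand": 0.7}, {"dx": 0, "dy": 0, "dz": -4, "spin": 0, "hand": 0.7}, {"dx": 0, "dy": 0, "dz": 0, "spin": 0, "hand": 0.7}, {"dx": 0, "dy": 0, "dz": 0, "spin": 0, "hand": 0.7}]' --grip_force 15

```text
t: 15.0
eef_pos: [0.6072, 0.1304, 0.3315]
ee_rot: [-1.004, 1.571, -0.904]
force: [0.1, -0.1, -1.8]
width: 0.058
```

```bash

python3 - <<'E'
from h import *
s,_=crop('side','s18',262,302,232,268,16);print(rk(s['eef_pos'],O),tilt('s18'))
E
```

```text
15.0 [0.6072 0.1304 0.3315] [ 0.1 -0.1 -1.8] [ 0.01 -0.19  0.04] 0.058
[  9.412752   101.29351857] (np.float64(20.8), array([ 21.8, 130. , 125.1]), array([-46.1, 130. , 150.9]))
```

View pics/s18a.png

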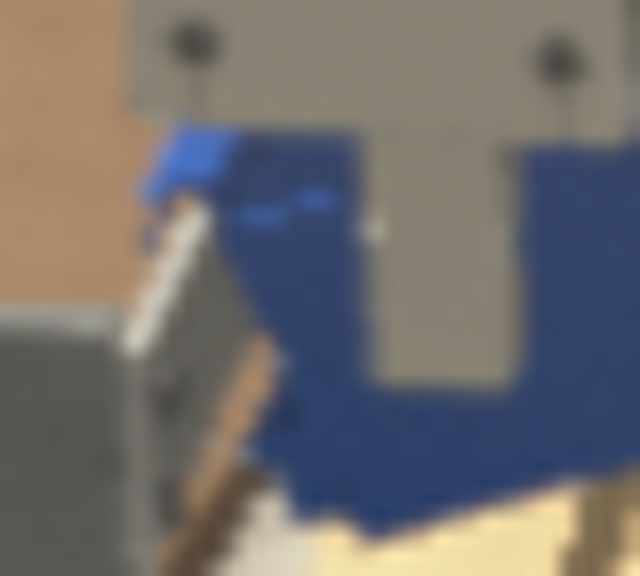

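apply_moves --commands '[{"dx": 0, "dy": 0, "dz": -2, "spin": 0, "hand": 0.7}, {"dx": 0, "dy": 0, "dz": -2, "spin": 0, "hand": 0.7}, {"dx": 0, "dy": 0, "dz": -1.5, "spin": 0, "hand": 0.7}, {"dx": 0, "dy": 0, "dz": -1, "spin": 0, "hand": 0.7}, {"dx": 0, "dy": 0, "dz": 0, "spin": 0, "hand": 0.7}]'

```text
t: 15.68
eef_pos: [0.6075, 0.1304, 0.3254]
ee_rot: [0.116, 1.57, 0.217]
force: [1.0, -0.9, 3.0]
width: 0.0574
```

```bash

python3 - <<'E'
from h import *
s,_=crop('side','s19',262,302,232,268,16);print(rk(s['eef_pos'],O),tilt('s19'))
E
```

```text
15.68 [0.6075 0.1304 0.3254] [ 1.  -0.9  3. ] [-0.07 -0.48  0.01] 0.0574
[  9.65287243 101.28827863] (np.float64(15.9), array([ 21.9, 130. , 121.7]), array([-46. , 130. , 141.1]))
```

View pics/s19a.png

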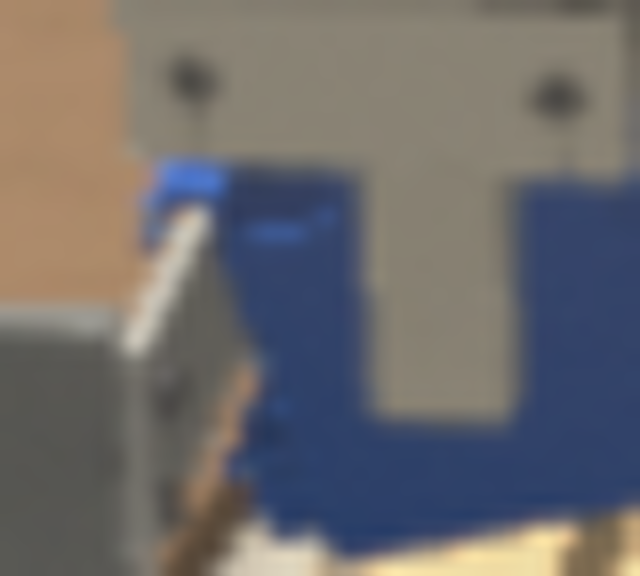

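apply_moves --commands '[{"dx": 0.5, "dy": 0, "dz": -2, "spin": 0, "hand": 0.7}, {"dx": 0.5, "dy": 0.1, "dz": -2, "spin": 0, "hand": 0.7}, {"dx": 0.6, "dy": 0.1, "dz": -2, "spin": 0, "hand": 0.7}, {"dx": 0.7, "dy": 0.1, "dz": -2, "spin": 0, "hand": 0.7}, {"dx": 0, "dy": 0, "dz": 0, "spin": 0, "hand": 0.7}]' --grip_force 8

```text
t: 16.35
eef_pos: [0.6094, 0.1307, 0.3166]
ee_rot: [-3.013, 1.57, -2.913]
force: [1.7, 1.0, -0.4]
width: 0.0581
```

```bash

python3 - <<'E'
from h import *
s,_=crop('side','s20',262,332,230,278,10);print(rk(s['eef_pos'],O),tilt('s20',lo=278))
E
```

```text
16.35 [0.6094 0.1307 0.3166] [ 1.7  1.  -0.4] [ 0.13 -0.72 -0.03] 0.0581
[ 11.56523582 101.35087691] (np.float64(3.4), array([ 22., 130., 118.]), array([-45.7, 130. , 122.1]))
```

View pics/s20a.png

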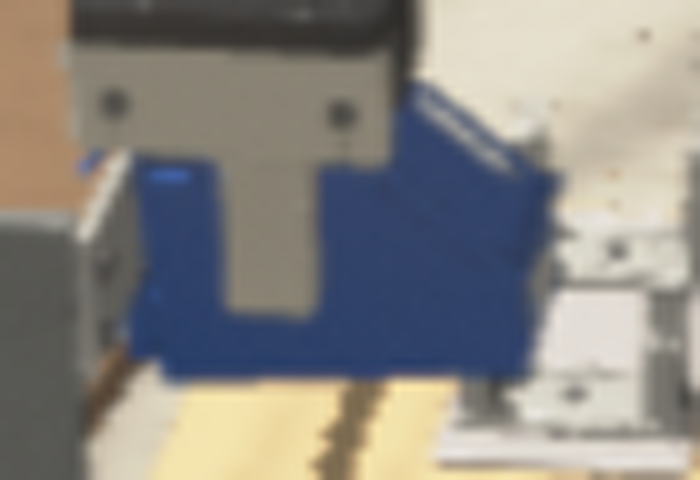

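apply_moves --commands '[{"dx": 0.8, "dy": 0.1, "dz": -1.5, "spin": 0, "hand": 0.7}, {"dx": 0.8, "dy": 0.1, "dz": -1.5, "spin": 0, "hand": 0.7}, {"dx": 0.5, "dy": 0, "dz": -1, "spin": 0, "hand": 0.7}, {"dx": 0, "dy": 0, "dz": 0, "spin": 0, "hand": 0.7}, {"dx": 0, "dy": 0, "dz": 0, "spin": 0, "hand": 0.7}]'

```text
t: 17.02
eef_pos: [0.6114, 0.1308, 0.3127]
ee_rot: [-2.94, 1.57, -2.839]
force: [-0.1, 0.1, -1.4]
width: 0.0579
```

```bash

python3 - <<'E'
from h import *
s,_=crop('side','s21',262,332,230,278,10);print(rk(s['eef_pos'],O),tilt('s21',lo=278))
E
```

```text
17.02 [0.6114 0.1308 0.3127] [-0.1  0.1 -1.4] [ 0.01 -0.14 -0.03] 0.0579
[ 13.5857561 101.2853975] (np.float64(-1.4), array([ 22.1, 130. , 115.1]), array([-45.6, 130. , 113.5]))
```

View pics/s21a.png

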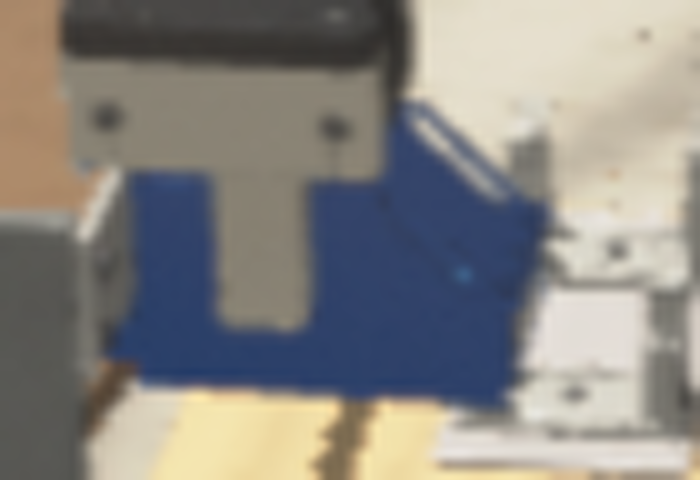

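apply_moves --commands '[{"dx": 0, "dy": 0, "dz": 0, "spin": 0, "hand": 0.4}, {"dx": 0, "dy": 0, "dz": 0, "spin": 0, "hand": 0}, {"dx": 0, "dy": 0, "dz": 0, "spin": 0, "hand": 0}, {"dx": 0, "dy": 0, "dz": 30, "spin": 0, "hand": 0}, {"dx": 0, "dy": 0, "dz": 50, "spin": 0, "hand": 0}]'

```text
t: 17.7
eef_pos: [0.6112, 0.1308, 0.3924]
ee_rot: [-2.795, 1.567, -2.695]
force: [0.7, 1.1, 0.3]
width: 0.087
```

```bash

python3 - <<'E'
from h import *
s,_=crop('side','s22',262,332,230,278,10);print(rk(s['eef_pos'],O),tilt('s22',lo=278))
crop('top','t22',200,360,170,290,4)
E
```

```text
17.7 [0.6112 0.1308 0.3924] [0.7 1.1 0.3] [ 0.17 -0.34 -0.  ] 0.087
[ 13.39270188 101.26384014] (np.float64(-3.2), array([ 22.2, 130. , 112.2]), array([-45.6, 130. , 108.4]))
17.75 [0.6128 0.131  0.4015] [3.1 0.8 8. ] [ 0.08 -0.77  0.01] 0.0868
```

View pics/s22a.png

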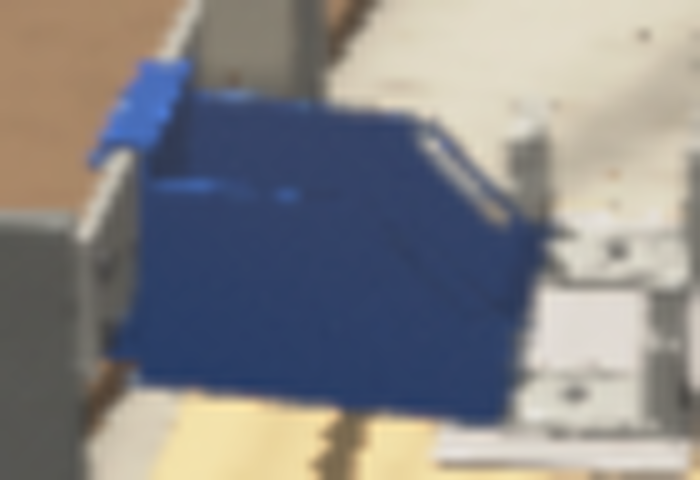

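View pics/t22a.png

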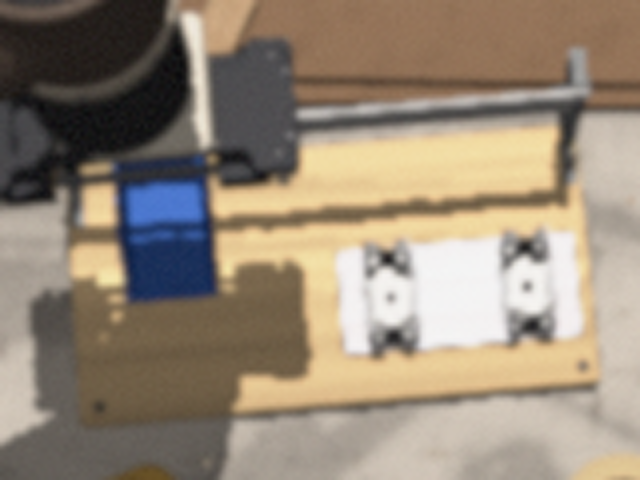

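apply_moves --commands '[{"dx": -37, "dy": 47, "dz": -10, "spin": -2.4, "hand": 0}, {"dx": -37, "dy": 47, "dz": -10, "spin": -2.4, "hand": 0}, {"dx": -37, "dy": 47, "dz": -15, "spin": 0, "hand": 0}, {"dx": -36, "dy": 46, "dz": -15, "spin": 0, "hand": 0}, {"dx": 0, "dy": 0, "dz": -40, "spin": 0, "hand": 0}]'

```text
t: 18.42
eef_pos: [0.463, 0.3215, 0.3047]
ee_rot: [0.858, 1.565, 0.88]
force: [0.2, 0.4, -0.7]
width: 0.0881
```

```bash

python3 - <<'E'
from h import *
crop('top','t23',0,10,0,10,4)
s,_=crop('wrist','w23',170,490,120,440,1.8)
json.dump({k:np.asarray(s[k]).tolist() for k in('eef_pos','ee_rot')},open('w23.json','w'))
y=Rr(s['ee_rot'])[:,1]; print(np.degrees(np.arctan2(y[1],y[0])), s['qd'].round(2), proj('wrist',[.466,.318,.011],s))
E
```

```text
18.43 [0.463  0.3215 0.3047] [ 0.2  0.4 -0.7] [-0.01 -0.2  -0.03] 0.0881
18.48 [0.4621 0.3187 0.2981] [-1.8 -2.8 -6.8] [-0.36  0.34  0.03] 0.0878
91.10316874309686 [-0.04  0.    0.01 -0.02 -0.14  0.01] [322.83846416 240.65876089]
```

View pics/w23a.png

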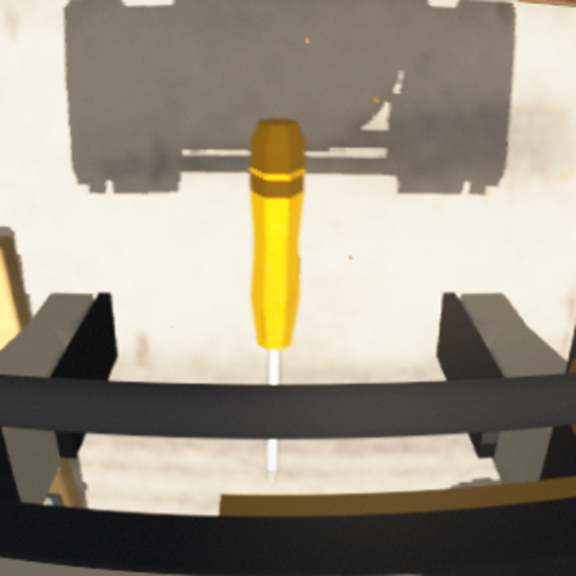

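```bash

python3 - <<'E'
from h import *
s=ld('w23.json'); c=lambda x,y:(170+(x-.4)/1.8,120+(y-.4)/1.8)
for nm,uv,z in [('end',(277,120),.013),('neck',(274,347),.009),('tip',(273,477),.004)]: print(nm,onz('wrist',c(*uv),z,s).round(4))
for r in (200,240,280,310):
    pass
im=cv2.imread('pics/w23.png'); hsv=cv2.cvtColor(im,cv2.COLOR_BGR2HSV); m=cv2.inRange(hsv,(15,130,80),(35,255,255))
for r in range(195,310,15):
    x=np.where(m[r,280:370])[0]+280; 
    if len(x): a=onz('wrist',(x[0],r),.011,s);b=onz('wrist',(x[-1]+1,r),.011,s); print(r,((a+b)/2).round(4),(np.linalg.norm(a-b)*1000).round(1))
E
```

```text
end [0.4242 0.3178 0.013 ]
neck [0.529  0.3185 0.009 ]
tip [0.6113 0.3195 0.004 ]
195 [0.4308 0.3185 0.011 ] 19.8
210 [0.4421 0.3184 0.011 ] 22.2
225 [0.4537 0.3186 0.011 ] 20.9
240 [0.4655 0.3185 0.011 ] 20.4
255 [0.4776 0.3183 0.011 ] 18.4
270 [0.49   0.3186 0.011 ] 20.3
285 [0.5029 0.3188 0.011 ] 20.6
300 [0.5163 0.3187 0.011 ] 16.9
```

apply_moves --commands '[{"dx": 5, "dy": 0, "dz": -30, "spin": -0.4, "hand": 0}, {"dx": 0, "dy": 0, "dz": -35, "spin": 0, "hand": 0}, {"dx": 0, "dy": 0, "dz": -28, "spin": 0, "hand": 0}, {"dx": 0, "dy": 0, "dz": -10, "spin": 0, "hand": 0}, {"dx": 0, "dy": 0, "dz": 0, "spin": 0, "hand": 0}]' --grip_force 45

```text
t: 19.15
eef_pos: [0.4701, 0.3178, 0.2006]
ee_rot: [-0.853, 1.571, -0.844]
force: [0.2, -1.0, 0.4]
width: 0.0875
```

apply_moves --commands '[{"dx": -2.5, "dy": 0, "dz": -10, "spin": 0, "hand": 0.3}, {"dx": 0, "dy": 0, "dz": -8, "spin": 0, "hand": 0.5}, {"dx": 0, "dy": 0, "dz": 0, "spin": 0, "hand": 0.9}, {"dx": 0, "dy": 0, "dz": 0, "spin": 0, "hand": 0.9}, {"dx": 0, "dy": 0, "dz": 0, "spin": 0, "hand": 0.9}]'

```text
t: 19.77
eef_pos: [0.4671, 0.318, 0.1823]
ee_rot: [0.787, 1.57, 0.797]
force: [-0.2, 0.1, 0.1]
width: 0.0433
```

```bash

python3 - <<'E'
from h import *
s,_=crop('wrist','w24',170,490,120,440,1.8)
E
```

```text
19.77 [0.4671 0.318  0.1823] [-0.2  0.1  0.1] [ 0.03 -0.17 -0.  ] 0.0433
```

View pics/w24a.png

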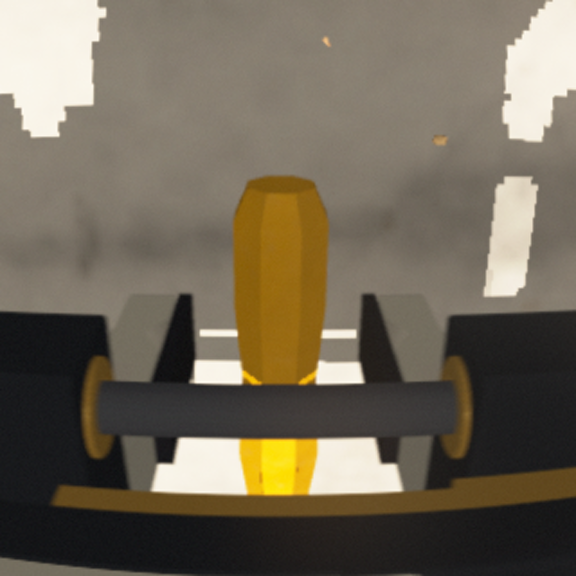

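apply_moves --commands '[{"dx": 0, "dy": 0, "dz": 0, "spin": 0, "hand": 1}, {"dx": 0, "dy": 0, "dz": 0, "spin": 0, "hand": 1}, {"dx": 0, "dy": 0, "dz": 0, "spin": 0, "hand": 1}, {"dx": 0, "dy": 0, "dz": 10, "spin": 0, "hand": 1}, {"dx": 0, "dy": 0, "dz": 20, "spin": 0, "hand": 1}]' --grip_force 45

```text
t: 20.45
eef_pos: [0.4668, 0.3176, 0.2121]
ee_rot: [-2.26, 1.569, -2.25]
force: [0.8, -1.0, -1.5]
width: 0.0212
```

```bash

python3 - <<'E'
from h import *
s,_=crop('side','s25',220,420,280,420,3.5);crop('wrist','w25',170,490,120,440,1.8)
y=Rr(s['ee_rot'])[:,1]; print(np.degrees(np.arctan2(y[1],y[0])))
E
```

```text
20.45 [0.4668 0.3176 0.2121] [ 0.8 -1.  -1.5] [ 0.04 -0.16  0.  ] 0.0212
20.5 [0.4676 0.3185 0.2152] [1.4 0.9 2.3] [ 0.17 -0.25  0.01] 0.0217
90.54810879761536
```

View pics/s25a.png

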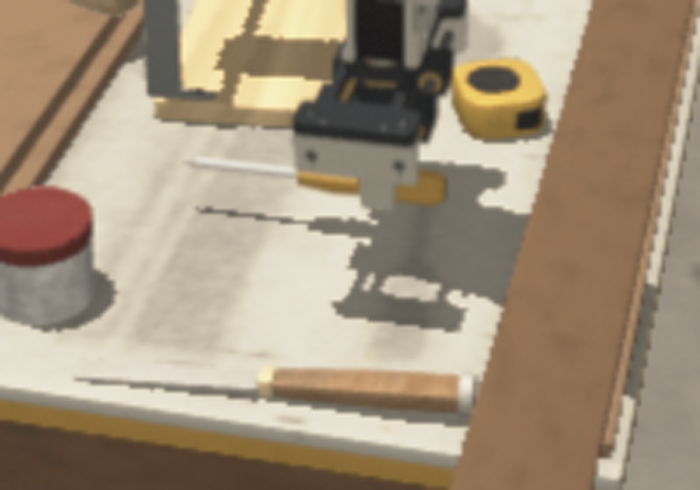

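View pics/w25a.png

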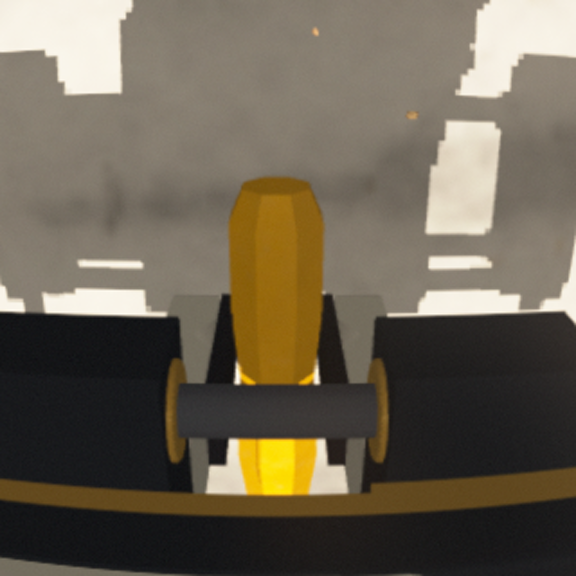

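apply_moves --commands '[{"dx": 0, "dy": 0, "dz": 30, "spin": 0, "hand": 1}, {"dx": 0, "dy": -40, "dz": 13, "spin": 1, "hand": 1}, {"dx": 2, "dy": -55, "dz": 0, "spin": 1, "hand": 1}, {"dx": 3, "dy": -55, "dz": 0, "spin": 1, "hand": 1}, {"dx": 3, "dy": -55, "dz": 0, "spin": 1, "hand": 1}]'

```text
t: 21.18
eef_pos: [0.4746, 0.1113, 0.2551]
ee_rot: [0.675, 1.57, 0.756]
force: [0.5, 0.7, -0.5]
width: 0.0216
```

apply_moves --commands '[{"dx": 4, "dy": -55, "dz": 0, "spin": 1, "hand": 1}, {"dx": 4, "dy": -55, "dz": 0, "spin": 0.2, "hand": 1}, {"dx": 4, "dy": -27, "dz": 4, "spin": 0, "hand": 1}, {"dx": 0, "dy": 0, "dz": 6, "spin": 0, "hand": 1}, {"dx": 0, "dy": 0, "dz": 0, "spin": 0, "hand": 1}]'

```text
t: 21.8
eef_pos: [0.4871, -0.024, 0.2654]
ee_rot: [0.292, 1.57, 0.391]
force: [-0.4, 0.7, -0.3]
width: 0.0217
```

```bash

python3 - <<'E'
from h import *
s,_=crop('side','s26',260,400,200,320,5);crop('wrist','w26',100,540,60,440,1.5)
y=Rr(s['ee_rot'])[:,1]; print(np.degrees(np.arctan2(y[1],y[0])),rk(s['eef_pos'],O))
E
```

```text
21.8 [ 0.4871 -0.024   0.2654] [-0.4  0.7 -0.3] [ 0.1  -0.14 -0.01] 0.0217
21.85 [ 0.487  -0.0236  0.2652] [ 1.   0.1 -1.1] [ 0.05 -0.13 -0.03] 0.0214
95.72283226017252 [-125.56613803  -40.33037366]
```

View pics/s26a.png

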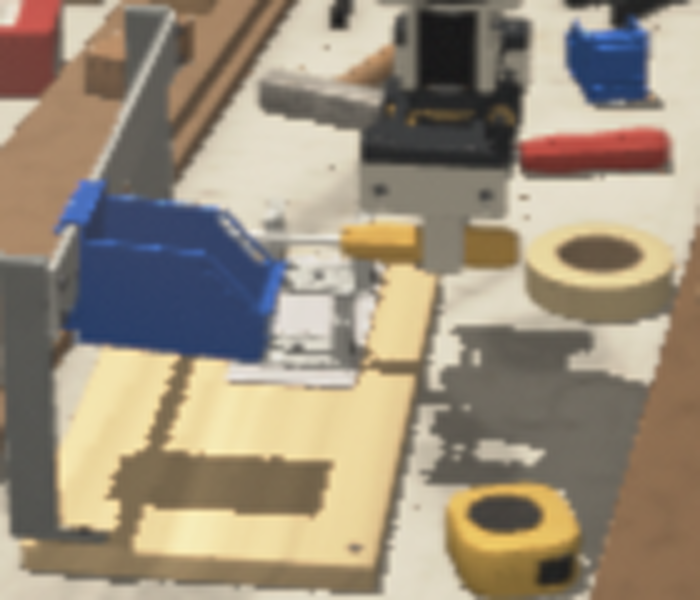

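View pics/w26a.png

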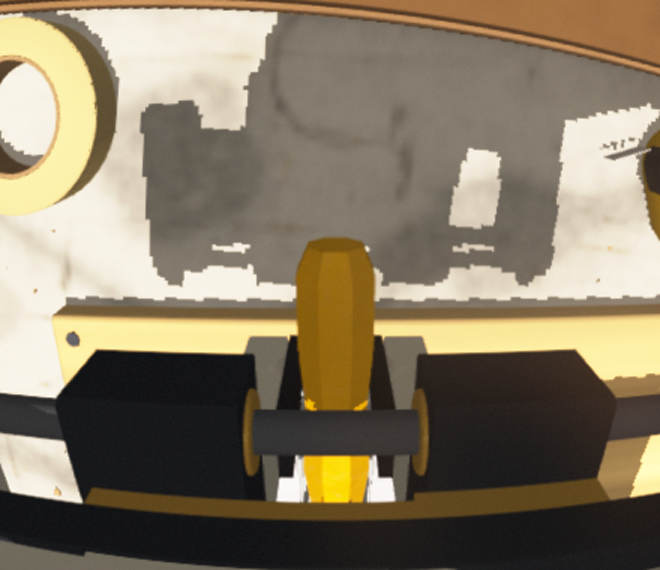

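apply_moves --commands '[{"dx": 15, "dy": 1.5, "dz": 0, "spin": 0, "hand": 1}, {"dx": 25, "dy": 2.5, "dz": 0, "spin": 0, "hand": 1}, {"dx": 25, "dy": 2.5, "dz": 0, "spin": 0, "hand": 1}, {"dx": 20, "dy": 2.1, "dz": 0, "spin": 0, "hand": 1}, {"dx": 0, "dy": 0, "dz": 0, "spin": 0, "hand": 1}]'

```text
t: 22.52
eef_pos: [0.5738, -0.0146, 0.2644]
ee_rot: [-1.48, 1.571, -1.379]
force: [-0.2, -0.1, -0.4]
width: 0.0214
```

```bash

python3 - <<'E'
from h import *
s,_=crop('side','s27',260,400,200,320,5);crop('wrist','w27',100,540,60,440,1.5)
y=Rr(s['ee_rot'])[:,1]; print(np.degrees(np.arctan2(y[1],y[0])),rk(s['eef_pos'],O))
E
```

```text
22.52 [ 0.5738 -0.0146  0.2644] [-0.2 -0.1 -0.4] [ 0.09  0.   -0.03] 0.0214
22.57 [ 0.5727 -0.0148  0.2643] [-0.3 -0.1 -1. ] [ 0.05 -0.09  0.06] 0.0213
95.81806450028579 [-38.36051364 -39.62909336]
```

View pics/s27a.png

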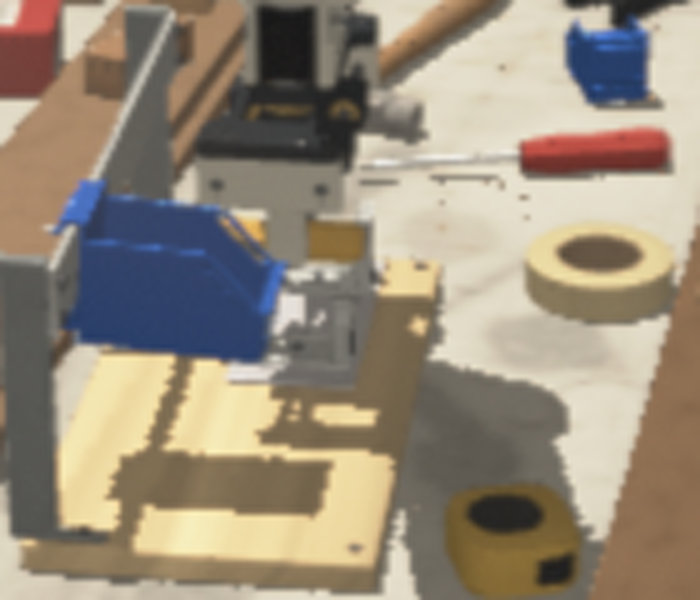

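View pics/w27a.png

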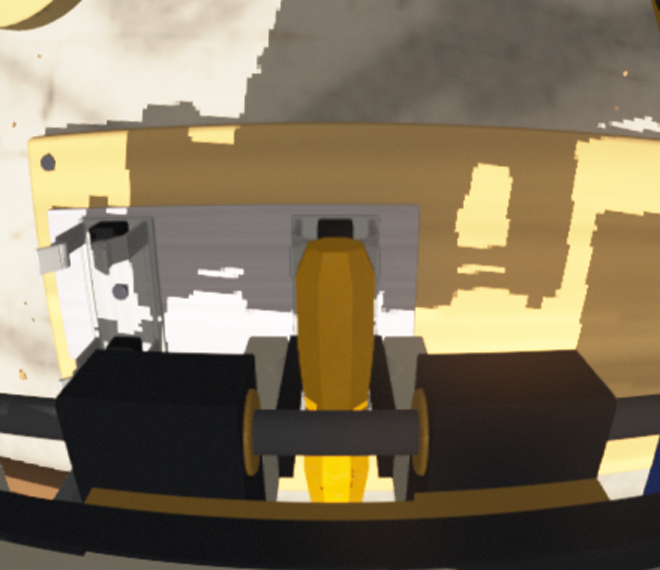

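apply_moves --commands '[{"dx": -0.5, "dy": 0, "dz": -12, "spin": 0, "hand": 1}, {"dx": 0, "dy": 0, "dz": -8, "spin": 0, "hand": 1}, {"dx": 0, "dy": 0, "dz": -6, "spin": 0, "hand": 1}, {"dx": 0, "dy": 0, "dz": -5, "spin": 0, "hand": 1}, {"dx": 0, "dy": 0, "dz": -4, "spin": 0, "hand": 1}]' --grip_force 55

```text
t: 23.25
eef_pos: [0.5717, -0.0155, 0.2302]
ee_rot: [0.04, 1.57, 0.141]
force: [0.4, -0.8, 2.6]
width: 0.0212
```

apply_moves --commands '[{"dx": 0, "dy": 0, "dz": -4, "spin": 0, "hand": 1}, {"dx": 0, "dy": 0, "dz": -4, "spin": 0, "hand": 1}, {"dx": 0, "dy": 0, "dz": -3, "spin": 0, "hand": 1}, {"dx": 0, "dy": 0, "dz": 0, "spin": 0, "hand": 1}, {"dx": 0, "dy": 0, "dz": 0, "spin": 0, "hand": 1}]'

```text
t: 23.88
eef_pos: [0.5712, -0.0155, 0.2186]
ee_rot: [3.057, 1.57, -3.126]
force: [-0.2, -0.0, -4.2]
width: 0.0213
```

```bash

python3 - <<'E'
from h import *
s,_=crop('side','s28',280,380,220,290,7);crop('wrist','w28',100,540,60,440,1.5)
E
```

```text
23.88 [ 0.5712 -0.0155  0.2186] [-0.2 -0.  -4.2] [ 0.27  0.05 -0.01] 0.0213
23.93 [ 0.5712 -0.0156  0.2187] [-0.5  0.3 -5.8] [ 0.19  0.06 -0.03] 0.0213
```

View pics/s28a.png

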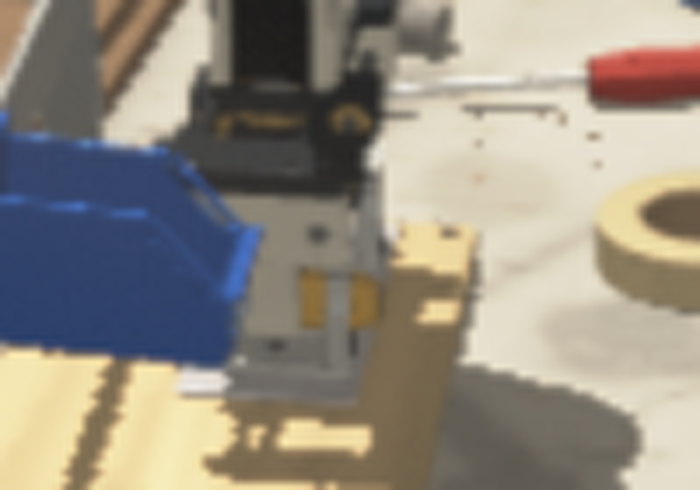

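View pics/w28a.png

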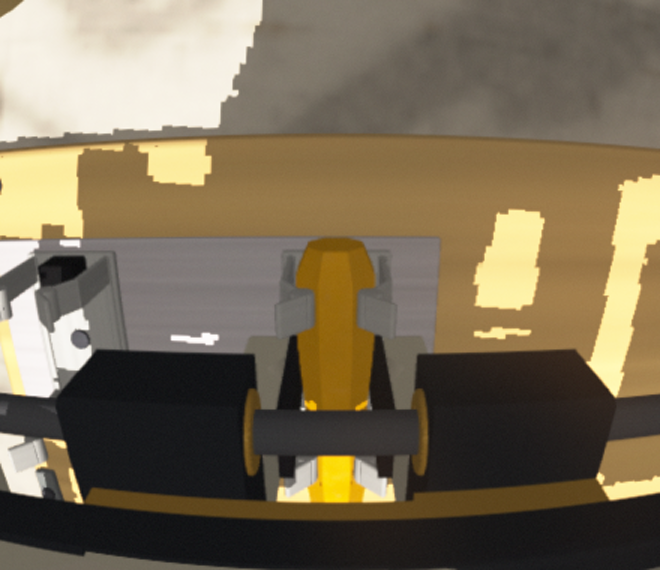

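apply_moves --commands '[{"dx": 0, "dy": 0, "dz": -2, "spin": 0, "hand": 1}, {"dx": 0, "dy": 0, "dz": -2, "spin": 0, "hand": 1}, {"dx": 0, "dy": 0, "dz": -1, "spin": 0, "hand": 1}, {"dx": 0, "dy": 0, "dz": 0, "spin": 0, "hand": 1}, {"dx": 0, "dy": 0, "dz": 0, "spin": 0, "hand": 1}]'

```text
t: 24.6
eef_pos: [0.5713, -0.0155, 0.2179]
ee_rot: [-0.309, 1.569, -0.208]
force: [-16.0, 3.9, 33.4]
width: 0.0213
```

apply_moves --commands '[{"dx": 0, "dy": 0, "dz": 3, "spin": 0, "hand": 1}, {"dx": 0, "dy": 0, "dz": 1, "spin": 0, "hand": 0.5}, {"dx": 0, "dy": 0, "dz": 0, "spin": 0, "hand": 0.4}, {"dx": 0, "dy": 0, "dz": 0, "spin": 0, "hand": 0.4}, {"dx": 0, "dy": 0, "dz": 15, "spin": 0, "hand": 0.4}]'

```text
t: 25.22
eef_pos: [0.5711, -0.0156, 0.2324]
ee_rot: [-2.962, 1.568, -2.861]
force: [-0.8, 0.4, 0.2]
width: 0.0516
```

apply_moves --commands '[{"dx": -5, "dy": 0, "dz": 40, "spin": 0, "hand": 0.3}, {"dx": -15, "dy": -30, "dz": 50, "spin": 0, "hand": 0}, {"dx": -20, "dy": -55, "dz": 10, "spin": 0, "hand": 0}, {"dx": -20, "dy": -55, "dz": 0, "spin": 5, "hand": 0}, {"dx": -20, "dy": -55, "dz": 0, "spin": 5, "hand": 0}]'

```text
t: 25.85
eef_pos: [0.4907, -0.2119, 0.3347]
ee_rot: [-0.444, 1.569, -0.165]
force: [0.8, -0.4, -0.9]
width: 0.0871
```

```bash

python3 - <<'E'
from h import *
s,_=crop('side','s29',260,400,200,320,5);crop('top','t29',200,360,170,290,4)
y=Rr(s['ee_rot'])[:,1]; print(np.degrees(np.arctan2(y[1],y[0])))
E
```

```text
25.85 [ 0.4907 -0.2119  0.3347] [ 0.8 -0.4 -0.9] [-0.   -0.27 -0.  ] 0.0871
25.9 [ 0.4883 -0.2162  0.3343] [-1.6 -4.4  0.6] [-0.64  0.19  0.05] 0.0873
105.96870540676268
```

View pics/s29a.png

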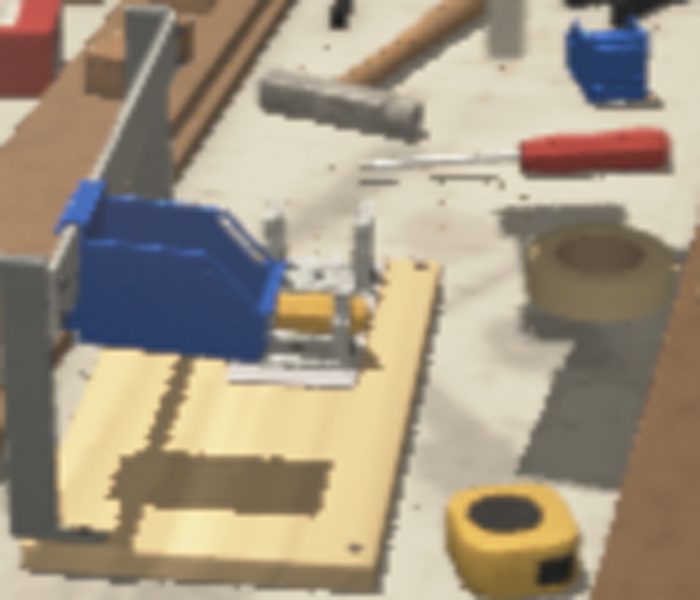

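View pics/t29a.png

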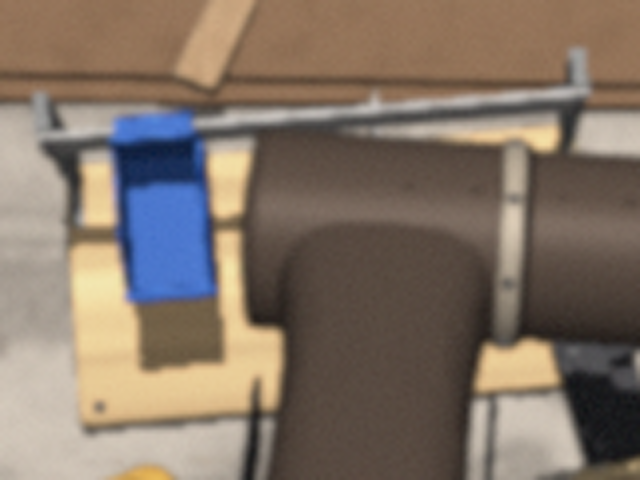

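apply_moves --commands '[{"dx": -14, "dy": -46, "dz": -5, "spin": 2.7, "hand": 0}, {"dx": -14, "dy": -46, "dz": -10, "spin": 0, "hand": 0}, {"dx": -14, "dy": -46, "dz": -20, "spin": 0, "hand": 0}, {"dx": 0, "dy": 0, "dz": 0, "spin": 0, "hand": 0}, {"dx": 0, "dy": 0, "dz": 0, "spin": 0, "hand": 0}]'

```text
t: 26.58
eef_pos: [0.4497, -0.3485, 0.2987]
ee_rot: [-0.896, 1.57, -0.574]
force: [-0.1, 0.0, -0.3]
width: 0.0877
```

```bash

python3 - <<'E'
from h import *
s,_=crop('wrist','w30',170,490,120,440,1.8)
json.dump({k:np.asarray(s[k]).tolist() for k in('eef_pos','ee_rot')},open('w30.json','w'))
y=Rr(s['ee_rot'])[:,1]; print(np.degrees(np.arctan2(y[1],y[0])))
im=cv2.imread('pics/w30.png'); hsv=cv2.cvtColor(im,cv2.COLOR_BGR2HSV); m=cv2.inRange(hsv,(0,130,60),(8,255,255))|cv2.inRange(hsv,(172,130,60),(180,255,255))
m[:, :250]=0;m[:,400:]=0
for r in range(170,340,12):
    x=np.where(m[r])[0]
    if len(x)>5: a=onz('wrist',(x[0],r),.013,s);b=onz('wrist',(x[-1]+1,r),.013,s); print(r,((a+b)/2).round(4),(np.linalg.norm(a-b)*1000).round(1))
E
```

```text
26.57 [ 0.4497 -0.3485  0.2987] [-0.1  0.  -0.3] [ 0.11 -0.16 -0.  ] 0.0877
108.41220424589416
170 [ 0.4054 -0.3698  0.013 ] 20.8
182 [ 0.4139 -0.3674  0.013 ] 26.0
194 [ 0.4222 -0.3643  0.013 ] 25.5
206 [ 0.4305 -0.3608  0.013 ] 25.7
218 [ 0.4391 -0.3576  0.013 ] 25.2
230 [ 0.4479 -0.3547  0.013 ] 22.4
242 [ 0.4566 -0.351   0.013 ] 22.6
254 [ 0.4658 -0.348   0.013 ] 24.4
266 [ 0.4751 -0.3446  0.013 ] 25.5
278 [ 0.4846 -0.3411  0.013 ] 21.9
290 [ 0.4945 -0.3378  0.013 ] 19.0
```

View pics/w30a.png

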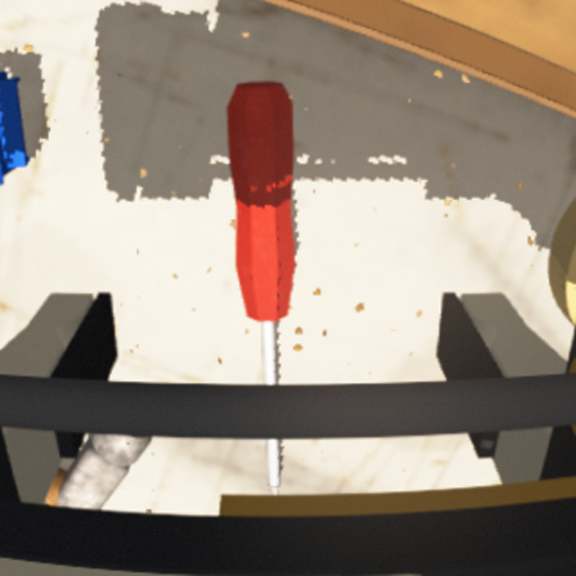

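apply_moves --commands '[{"dx": -3, "dy": -4, "dz": -20, "spin": 1.6, "hand": 0}, {"dx": -2.7, "dy": -3.5, "dz": -35, "spin": 0, "hand": 0}, {"dx": 0, "dy": 0, "dz": -35, "spin": 0, "hand": 0}, {"dx": 0, "dy": 0, "dz": -17, "spin": 0, "hand": 0.2}, {"dx": 0, "dy": 0, "dz": -9, "spin": 0, "hand": 0.4}]' --grip_force 45

```text
t: 27.25
eef_pos: [0.4446, -0.355, 0.1819]
ee_rot: [3.103, 1.571, -2.829]
force: [0.2, -0.1, -0.1]
width: 0.0726
```

apply_moves --commands '[{"dx": 0, "dy": 0, "dz": 0, "spin": 0, "hand": 0.5}, {"dx": 0, "dy": 0, "dz": 0, "spin": 0, "hand": 0.5}, {"dx": 0, "dy": 0, "dz": 0, "spin": 0, "hand": 0.5}, {"dx": 0, "dy": 0, "dz": 0, "spin": 0, "hand": 0.5}, {"dx": 0, "dy": 0, "dz": 0, "spin": 0, "hand": 0.5}]'

```text
t: 27.88
eef_pos: [0.4438, -0.3561, 0.1823]
ee_rot: [-0.711, 1.57, -0.361]
force: [-0.5, -0.4, 0.8]
width: 0.0435
```

```bash

python3 - <<'E'
from h import *
s,_=crop('wrist','w31',170,490,120,440,1.8)
y=Rr(s['ee_rot'])[:,1]; print(np.degrees(np.arctan2(y[1],y[0])))
E
```

```text
27.88 [ 0.4438 -0.3561  0.1823] [-0.5 -0.4  0.8] [ 0.02 -0.1   0.03] 0.0435
110.04944521043326
```

View pics/w31a.png

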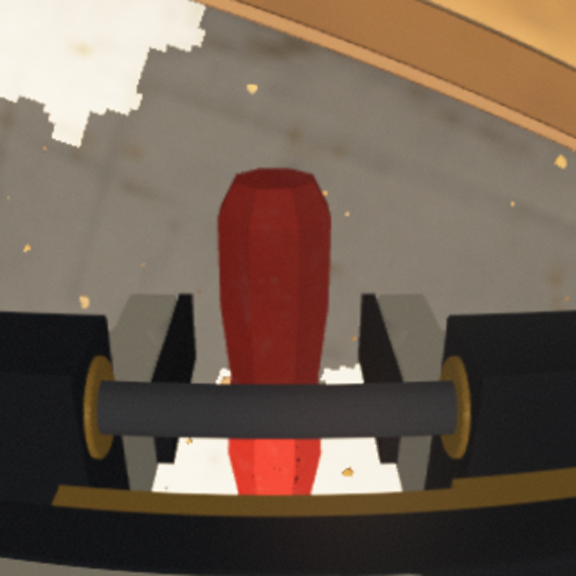

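apply_moves --commands '[{"dx": 0, "dy": 0, "dz": 0, "spin": 0, "hand": 1}, {"dx": 0, "dy": 0, "dz": 0, "spin": 0, "hand": 1}, {"dx": 0, "dy": 0, "dz": 0, "spin": 0, "hand": 1}, {"dx": 0, "dy": 0, "dz": 12, "spin": 0, "hand": 1}, {"dx": 0, "dy": 0, "dz": 25, "spin": 0, "hand": 1}]'

```text
t: 28.55
eef_pos: [0.4434, -0.3558, 0.2191]
ee_rot: [2.411, 1.568, 2.761]
force: [0.2, 0.1, -0.5]
width: 0.025
```

apply_moves --commands '[{"dx": 0, "dy": 10, "dz": 30, "spin": -2.3, "hand": 1}, {"dx": 8, "dy": 50, "dz": 15, "spin": -4, "hand": 1}, {"dx": 10, "dy": 55, "dz": 0, "spin": -4, "hand": 1}, {"dx": 10, "dy": 55, "dz": 0, "spin": -4, "hand": 1}, {"dx": 10, "dy": 50, "dz": 0, "spin": 0, "hand": 1}]'

```text
t: 29.18
eef_pos: [0.4818, -0.1342, 0.2651]
ee_rot: [-0.027, 1.57, 0.072]
force: [0.7, -1.1, -0.2]
width: 0.025
```

apply_moves --commands '[{"dx": 0, "dy": 16, "dz": 0, "spin": 0, "hand": 1}, {"dx": 0, "dy": 0, "dz": 0, "spin": 0, "hand": 1}, {"dx": 0, "dy": 0, "dz": 0, "spin": 0, "hand": 1}, {"dx": 0, "dy": 0, "dz": 0, "spin": 0, "hand": 1}, {"dx": 0, "dy": 0, "dz": 0, "spin": 0, "hand": 1}]'

```text
t: 29.8
eef_pos: [0.4817, -0.1208, 0.264]
ee_rot: [-3.033, 1.57, -2.934]
force: [0.4, -0.6, -1.3]
width: 0.0252
```

```bash

python3 - <<'E'
from h import *
s,_=crop('side','s32',260,400,200,320,5);crop('wrist','w32',100,540,60,440,1.5)
y=Rr(s['ee_rot'])[:,1]; print(np.degrees(np.arctan2(y[1],y[0])),rk(s['eef_pos'],O))
E
```

```text
29.8 [ 0.4817 -0.1208  0.264 ] [ 0.4 -0.6 -1.3] [ 0.   -0.16 -0.  ] 0.0252
29.85 [ 0.4817 -0.1207  0.264 ] [-0.3  0.5 -0.8] [ 0.06 -0.13  0.  ] 0.0254
95.67580700111057 [-140.69007444 -136.08080124]
```

View pics/s32a.png

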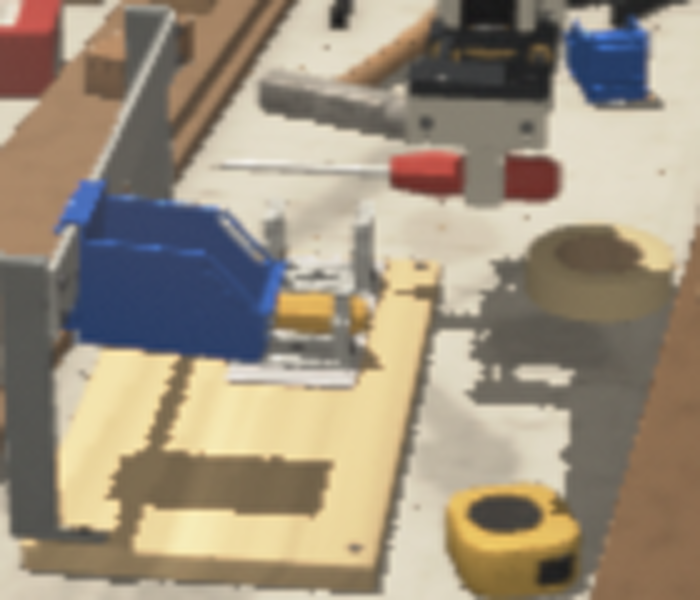

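View pics/w32a.png

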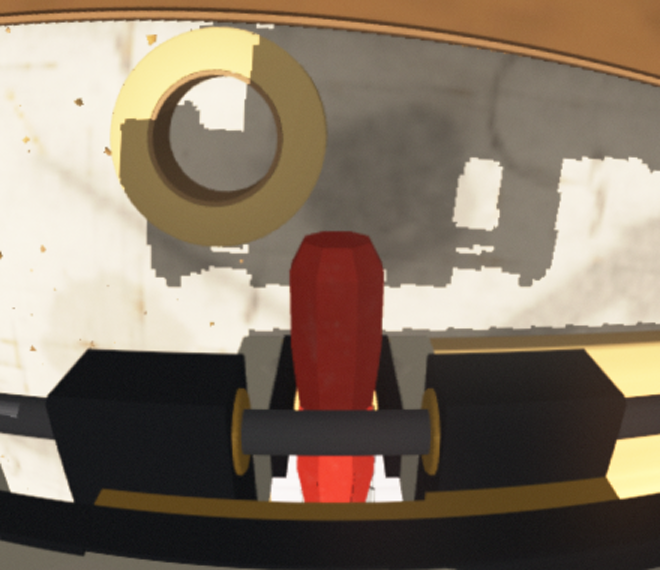

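apply_moves --commands '[{"dx": 15, "dy": 2.5, "dz": 0, "spin": 0, "hand": 1}, {"dx": 25, "dy": 2.5, "dz": 0, "spin": 0, "hand": 1}, {"dx": 30, "dy": 3, "dz": 0, "spin": 0, "hand": 1}, {"dx": 20, "dy": 2, "dz": 0, "spin": 0, "hand": 1}, {"dx": 10, "dy": 1, "dz": 0, "spin": 0, "hand": 1}]'

```text
t: 30.52
eef_pos: [0.5834, -0.1088, 0.2636]
ee_rot: [-2.501, 1.571, -2.4]
force: [0.7, 0.5, -1.0]
width: 0.0254
```

```bash

python3 - <<'E'
from h import *
crop('side','s33',260,400,200,320,5);s,_=crop('wrist','w33',100,540,60,440,1.5)
y=Rr(s['ee_rot'])[:,1]; print(np.degrees(np.arctan2(y[1],y[0])),rk(s['eef_pos'],O))
E
```

```text
30.52 [ 0.5834 -0.1088  0.2636] [ 0.7  0.5 -1. ] [ 0.1  -0.13  0.03] 0.0254
30.57 [ 0.5839 -0.1087  0.2636] [ 2.8 -0.6  0.3] [ 0.03 -0.52  0.01] 0.0252
95.77935176153996 [ -37.78092736 -134.3233884 ]
```

View pics/w33a.png

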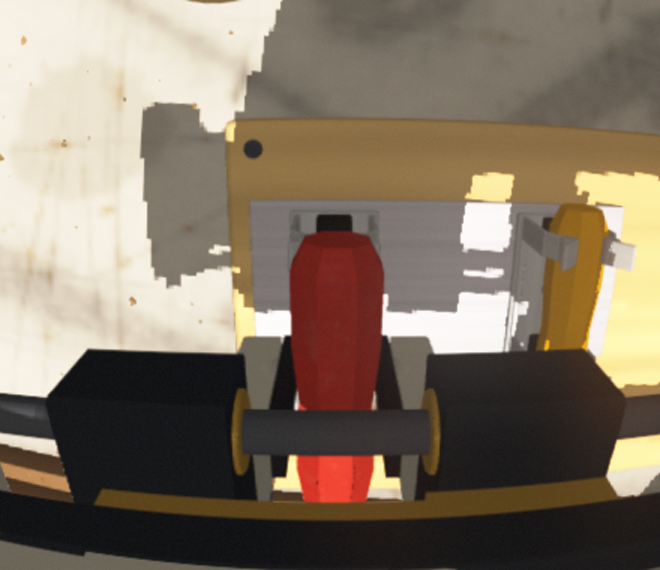

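apply_moves --commands '[{"dx": -1.5, "dy": -0.3, "dz": -12, "spin": 0, "hand": 1}, {"dx": 0, "dy": 0, "dz": -8, "spin": 0, "hand": 1}, {"dx": 0, "dy": 0, "dz": -6, "spin": 0, "hand": 1}, {"dx": 0, "dy": 0, "dz": -5, "spin": 0, "hand": 1}, {"dx": 0, "dy": 0, "dz": -4, "spin": 0, "hand": 1}]' --grip_force 58

```text
t: 31.25
eef_pos: [0.5806, -0.1093, 0.2296]
ee_rot: [-0.12, 1.569, -0.019]
force: [1.3, -0.2, 2.7]
width: 0.025
```

apply_moves --commands '[{"dx": 0, "dy": 0, "dz": -4, "spin": 0, "hand": 1}, {"dx": 0, "dy": 0, "dz": -4, "spin": 0, "hand": 1}, {"dx": 0, "dy": 0, "dz": -3, "spin": 0, "hand": 1}, {"dx": 0, "dy": 0, "dz": -1, "spin": 0, "hand": 1}, {"dx": 0, "dy": 0, "dz": 0, "spin": 0, "hand": 1}]'

```text
t: 31.88
eef_pos: [0.5795, -0.1093, 0.2179]
ee_rot: [-3.109, 1.569, -3.009]
force: [-5.8, 1.4, 15.0]
width: 0.025
```

apply_moves --commands '[{"dx": 0, "dy": 0, "dz": -1, "spin": 0, "hand": 1}, {"dx": 0, "dy": 0, "dz": -1, "spin": 0, "hand": 1}, {"dx": 0, "dy": 0, "dz": 0, "spin": 0, "hand": 1}, {"dx": 0, "dy": 0, "dz": 0, "spin": 0, "hand": 1}, {"dx": 0, "dy": 0, "dz": 0, "spin": 0, "hand": 1}]'

```text
t: 32.5
eef_pos: [0.5795, -0.1092, 0.2178]
ee_rot: [-2.687, 1.57, -2.585]
force: [-12.6, 5.4, 30.5]
width: 0.0248
```

```bash

python3 - <<'E'
from h import *
s,_=crop('wrist','w34',100,540,60,440,1.5)
E
```

```text
32.5 [ 0.5795 -0.1092  0.2178] [-12.6   5.4  30.5] [ 1.91  4.53 -0.04] 0.0248
```

View pics/w34a.png

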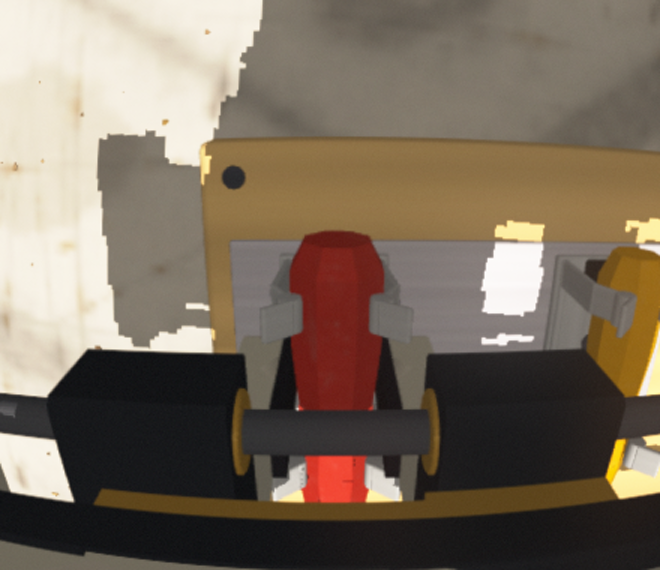

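apply_moves --commands '[{"dx": 0, "dy": 0, "dz": 2, "spin": 0, "hand": 1}, {"dx": 0, "dy": 0, "dz": 1, "spin": 0, "hand": 0.5}, {"dx": 0, "dy": 0, "dz": 0, "spin": 0, "hand": 0.4}, {"dx": 0, "dy": 0, "dz": 0, "spin": 0, "hand": 0.4}, {"dx": 0, "dy": 0, "dz": 15, "spin": 0, "hand": 0.4}]'

```text
t: 33.17
eef_pos: [0.5799, -0.1094, 0.2322]
ee_rot: [3.129, 1.568, -3.054]
force: [-0.1, 0.5, 0.5]
width: 0.0521
```

apply_moves --commands '[{"dx": 0, "dy": 0, "dz": 40, "spin": 0, "hand": 0.4}, {"dx": 0, "dy": 0, "dz": 55, "spin": 0, "hand": 0.3}, {"dx": -20, "dy": 20, "dz": 50, "spin": 0, "hand": 0.2}, {"dx": -20, "dy": 40, "dz": 30, "spin": 0, "hand": 0}, {"dx": 0, "dy": 30, "dz": 0, "spin": 0, "hand": 0}]'

```text
t: 33.8
eef_pos: [0.5395, -0.0186, 0.4127]
ee_rot: [0.147, 1.564, 0.248]
force: [0.8, 0.1, -0.3]
width: 0.0842
```

```bash

python3 - <<'E'
from h import *
crop('side','s35',260,400,200,320,5);s,_=crop('wrist','w35',130,510,60,440,1.55)
json.dump({k:np.asarray(s[k]).tolist() for k in('eef_pos','ee_rot')},open('w35.json','w'))
E
```

```text
33.8 [ 0.5395 -0.0186  0.4127] [ 0.8  0.1 -0.3] [ 0.06 -0.27 -0.05] 0.0842
33.85 [ 0.5398 -0.0163  0.4112] [-0.2  2.2 -1.2] [ 0.45 -0.16 -0.01] 0.0859
```

View pics/s35a.png

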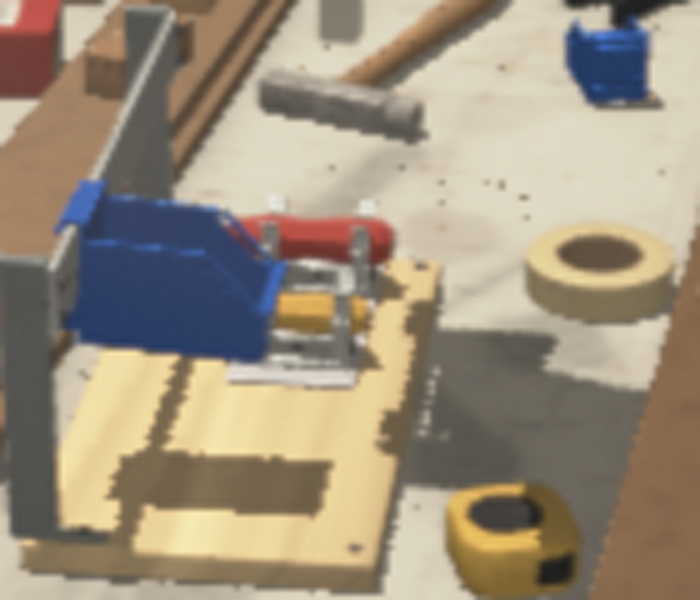

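View pics/w35a.png

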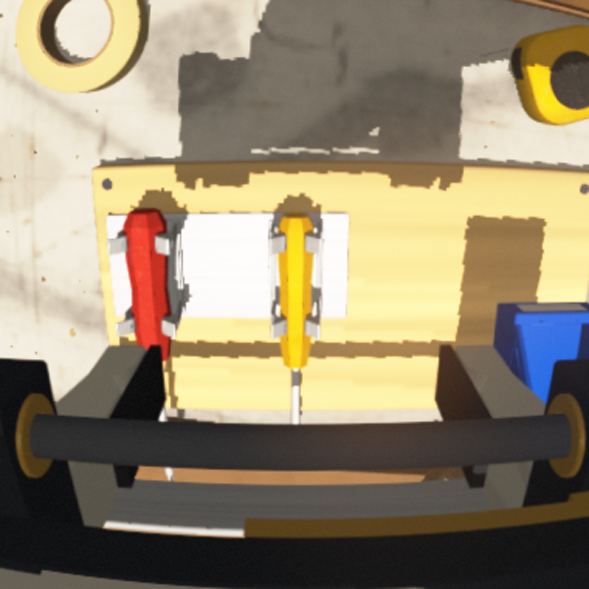

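```bash

python3 - <<'E'
from h import *
c=lambda x,y:(260+(x-2)/5,200+(y-2)/5)
print('red',ony('side',c(391,240),-135),'yel',ony('side',c(368,315),-40), tilt('s35',lo=278))
print('expected px red end',(proj('side',w(-84,-135,49))-[260,200])*5,'yel',(proj('side',w(-83,-40,47))-[260,200])*5)
E
```

```text
red [ -83.93581996 -135.           52.45803776] yel [-80.99398177 -40.          49.94009154] (np.float64(-3.0), array([ 22.2, 130. , 111.3]), array([-45.6, 130. , 107.8]))
expected px red end [389.08574084 243.23632688] yel [369.49537985 317.79477144]
```

```bash

python3 - <<'E'
from h import *
print(arm.job_done())
E
```

```text
the job is handed in; nothing more can be done
None
```

The job is done and handed in at about 34 s of the 69 s allowed. The hand-in gave no verdict.

- **Bin:** I swung its lower end out until the toe came free, lifted it off and rehung it on the left part of the bar at about rack y +101 mm. The last side view shows the lip on the bar and the toe under it. It hangs about 3° off level (limit 4°), and its underside reads about 4 mm high, roughly the side view's usual offset.
- **Rehanging:** The first try was off. The lip landed on the bar's top edge, so I raised the bin, tilted it again and moved it about 3 mm toward the robot. It then went on cleanly.
- **Screwdrivers:** Yellow is in clip_b and red is in clip_a, handles toward the robot. Each was pressed until it stopped moving under about 30 N. The final images show both under the jaw lips and the yellow blade beneath the bar; the gripper mostly hid the red one. Both handle ends read 3 mm above the nominal height, and because the offset is the same for both I put it down to camera calibration.
- **Other items and forces:** I never touched the masking tape, tape measure or nail tin. The largest wrist force I read was about 36 N. At the end the gripper was open, well above the rack and touching nothing.

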